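# Unload the seed sample lift rack

### The job

Draw the yellow lock pin out of its bore and lay it in the blue parking notch, then push the red slide grip along its track until it stands level with the orange marker, which ejects the seed canisters up out of their wells. Move every canister that is there into the wooden tray, down on its floor and not stacked (upright or on its side does not matter), then bring the slide fully back home, leaving the pin parked. Leave the other things on the table where they are.

Things in the scene. Friction and masses are not known exactly. Their poses are not given: they have to be found in the camera images.
- rack: Fixed grey sample rack, 202 (x) by 250 mm (y). Origin: centre of its underside, on the table; x points from its front deck to the wells, y along the row of wells. Deck: x -125 to 13 mm, top 50 mm above the table. Four square wells in aluminium behind it: centres x = 45, y = -87, -29, 29, 87 mm, 52 mm inside, walls 6 mm (ends 12 mm), wall tops 108 mm above the table.
- row (a point): Middle of the row of wells, level with the wall tops; axes as the rack's. At the start each canister stands on ledges 62 mm below this level, its top 2 mm down, too deep to grip. An ejector piston 28 mm across rises through the gap between the ledges in the middle of every well when the slide is moved.
- slide (a joint): Slide on the deck, m: 0 home, 0.12 far stop, growing to rack +y (track at rack x = -45 mm, grip centre at rack y = -85 mm + this). Lifts all four pistons 0.35 mm per mm; they meet the canisters after about 12 mm of slide. Takes 5 to 9 N, stays where it is left. The pin's shank blocks it until drawn.
- grip (a point): Centre of the slide's red grip, 24 mm (rack x) by 18 mm (rack y) by 38 mm tall, on a black carriage 34 x 40 x 18 mm. This point is 89 mm above the table, the grip's top 108 mm, its foot 70 mm. A white pointer marks the carriage's middle. Axes as the rack's.
- mark (a point): Orange marker 12 mm tall on the deck beside the track (rack x = -10 mm), at another place each time: the slide is at the marker when grip centre and marker have the same rack y (a slide value of 0.075 to 0.110). Point at its middle, axes as the rack's.
- pin_head (a point): Loose lock pin, 90 g: yellow head 30 mm long, 22 x 22 mm across; steel shank 10 mm across, 55 mm long. Point: head centre; x along the shank (15 to 70 mm). At the start it lies level and loose in the bore, shank to rack +x, head in front, centre 64 mm above the table, 14 mm above the deck. Draw it out along rack -x, by 55 mm.
- bore (a point): Front mouth of the pin's bore, 13 mm square along rack x, in a dark steel block 20 mm (rack x) by 33 mm (rack y), top 77 mm above the table, 27 mm above the deck, at rack x -85 to -65, y = -47 mm. This point is at rack x = -85 mm on the bore's axis; axes as the rack's.
- notch (a point): Blue parking notch on the deck at rack y = 95 mm: open-topped channel 20 mm wide along rack x (-85 to -30 mm), floor 9 and side walls 23 mm above the deck. This point, 14 mm above the deck, is where the head's centre is when parked: shank in the channel towards rack +x, head outside in front of it on a 3 mm high strip. Axes as the rack's.
- tray: Loose wooden tray, 0.7 kg, 250 mm (its x) by 130 mm (its y), walls 5 mm thick and 22 mm high, floor 5 mm thick. Origin at the centre of its underside, z up. Empty at the start; may be knocked aside.
- can_a_mid (a point): Sealed seed canister with a green lid, loose, 46 x 46 mm and 60 mm tall, about 120 g; may be absent. Point at its centre; z is its own upright axis, x and y are square to its sides. At the start it stands in one of the four wells of the rack with its sides square to it.
- can_b_mid (a point): Sealed seed canister with a blue lid, loose, 46 x 46 mm and 60 mm tall, about 120 g; may be absent. Point at its centre; z is its own upright axis, x and y are square to its sides. At the start it stands in one of the four wells of the rack with its sides square to it.
- can_c_mid (a point): Sealed seed canister with a red lid, loose, 46 x 46 mm and 60 mm tall, about 120 g; may be absent. Point at its centre; z is its own upright axis, x and y are square to its sides. At the start it stands in one of the four wells of the rack with its sides square to it.
- can_d_mid (a point): Sealed seed canister with a yellow lid, loose, 46 x 46 mm and 60 mm tall, about 120 g; may be absent. Point at its centre; z is its own upright axis, x and y are square to its sides. At the start it stands in one of the four wells of the rack with its sides square to it.
- jar1: Amber jar with a green cap, 56 mm across, 90 mm tall; not part of the job. Origin at the centre of its foot.
- jar2: Clear jar with a white cap, 56 mm across, 90 mm tall; not part of the job. Origin at the centre of its foot.
- lens: Hand lens lying flat, 130 mm long, 8 mm thick; not part of the job. Origin at the foot of its handle's middle.
- eraser: White eraser 60 x 25 x 16 mm; not part of the job. Origin at the centre of its foot.
Not all that is in view belongs to the job. There is more than one size of the part that bears pin_head; the job needs the smaller. Leave any pink look-alike of the part that bears can_a_mid alone.

How it is judged:
On the way, in this order (a step that is already met when the one before it is completed fails the run):
1. the lock pin lies in the parking notch, let go (x of pin_head in the frame of notch between -0.016 and 0.012 m and y of pin_head in the frame of notch between -0.01 and 0.01 m and z of pin_head in the frame of notch between -0.007 and 0.007 m and angle between the x axis of pin_head and the x axis of notch, either way round below 0.25 rad and contact force between pin and the fingers below 0.1 N), for 0.3 s.
2. the slide stands at the orange marker (within 6 mm) (y of grip in the frame of mark between -0.006 and 0.006 m), for 0.5 s.
3. every canister is down in the tray, let go (x of can_a_mid in the frame of tray between -0.11 and 0.11 m and y of can_a_mid in the frame of tray between -0.05 and 0.05 m and z of can_a_mid in the frame of tray between 0.015 and 0.05 m and x of can_b_mid in the frame of tray between -0.11 and 0.11 m and y of can_b_mid in the frame of tray between -0.05 and 0.05 m and z of can_b_mid in the frame of tray between 0.015 and 0.05 m and x of can_c_mid in the frame of tray between -0.11 and 0.11 m and y of can_c_mid in the frame of tray between -0.05 and 0.05 m and z of can_c_mid in the frame of tray between 0.015 and 0.05 m and x of can_d_mid in the frame of tray between -0.11 and 0.11 m and y of can_d_mid in the frame of tray between -0.05 and 0.05 m and z of can_d_mid in the frame of tray between 0.015 and 0.05 m and contact force between each of can_a, can_b, can_c, can_d and the fingers below 0.1 N), for 0.3 s.
At the end, for the whole second after the job is handed in: Slide within 8 mm of home; each present canister released on the tray floor (centre within 110 mm of its middle lengthwise, 50 mm across, 15-50 mm above its underside); pin released in the notch: head within 10 mm sideways, 7 mm in height, -16 to 12 mm lengthwise, 0.25 rad (all of step 1 and all of step 3 and value of joint slide below 0.008 m and linear speed of each of can_a, can_b, can_c, can_d below 0.02 m/s); the robot touches nothing.
It fails at once if another thing on the table was moved by more than 5 cm (distance of any of jar1, jar2, lens, eraser from where it was at the start of the episode above 0.05 m).
Of can_a, can_b, can_c, can_d only 2 to 4 are there at a start; the rules pass over those that are not, and their reading is None.
At some moment in a run one of tray may be knocked a few centimetres aside while the robot is not near it.
Once in a run the grip may slacken for a moment while it holds something.
It also fails if it takes over 210 s, if anything falls off the work surface, if the arm or the gripper's body presses on something with over 40 N, if the wrist force passes 120 N, or if a joint passes its speed limit or range.

### The arm

A 6-joint arm with a two-finger parallel gripper is mounted at the origin on the work surface. World frame = base frame: x ahead of the robot, y to its left, z up, the work surface at z = 0. Lengths are in m, angles in rad, forces in N, time in s.
With the tool pointing down it reaches from about 0.25 to 0.725 m from the base axis. Payload 4 kg.
Tool frame: the origin (TCP) lies at the very end of the fingers, on their centre line; the grasp point (between the pads) lies 19 mm behind it; z points along the fingers, y is the direction in which the jaws open and shut (so a half turn about z gives the same grasp; the last joint's range is limited). The gripper opens to 85 mm and grips with 20 to 120 N. Pads are 22 mm wide; open, the fingers measure 114 mm over their backs; the gripper's body (76 mm by 85 mm) begins 54 mm behind the grasp point. The pads swing forward as they close: fully open they stand 13 mm farther back than shut.
Start: joints at [-1.274, 0.241, 0.005, 1.335, 0, 1.571], TCP at [0.146, -0.478, 0.207] pointing down, gripper open.
Joint ranges: [-2.72, 2.72], [-1.05, 1.87], [-1.09, 1.28], [-1.99, 2.15], [-1.42, 1.44], [-3.14, 3.14]. Speed limits (rad/s): [2.79, 2.79, 3.14, 3.14, 3.14, 3.14].

### API

Orientations are given as a unit quaternion [x, y, z, w].
In Python, from bench import robot gives the robot as it stands.
- The arm moves only by the tool send_rows, never from a script. Its argument "series" is text: rows parted by semicolons, each of 5 numbers parted by spaces: the finger opening in cm, from 0 to 8.54, then the shift along the tool's x, y, z in cm, then the turn about the tool's z in degrees. A call has 1 to 5 rows; each row is the pose to reach, as a shift and turn from the pose commanded when the call began, along the tool's axes at that moment; what a row does not reach only later rows make up. A row lasts 1/12 s, in which the tool goes at most 41.7 mm and 7.16 degrees, less where a joint would pass 70% of its speed; a pose out of reach is approached as far as the arm can. A call with a gripper value outside its range is refused whole. The fingers move at their own pace and stop on an object; the grip force is fixed at half the most. Time passes only in rows, so rows that repeat a pose let the fingers close. It gives the time, the measured TCP pose, the force and the opening at its end, in the units of the state.
- robot.get_obs(): the state, without advancing time (a new reading comes with each control period).
- robot.camera(name): name is "side" or "top"; returns a dict with "image" (420x560x3 uint8, blue, green, red), "K" (3x3 intrinsics, pixels), "world_from_camera" (4x4, takes a point from camera to world coordinates). Camera axes: x right, y down, z forward; pixel columns grow to the right and rows downward; lengths in m; the calibration is good to about 2 mm. A picture is of the moment at which its call begins. There is no depth.
- robot.hand_in(): hands the job in, once; it reports no verdict.
The state is a dict: "t": time; "joint_pos": joint angles; "joint_velocities": joint speeds; "joint_torque": joint torques, N m; "eef_pos": TCP position; "tcp_rot": TCP orientation; "wrist_force": force on the tool from outside, world axes, zero at the start; "torque": the same for the moment, N m; "finger_gap": finger opening in m.
Only numpy, scipy, OpenCV 4.12 (cv2) and the standard library are available. Lean on these libraries where they do the work, as an engineer would, in place of code of your own. Each camera call takes 0.05 s, during which the arm holds its last target.

## Working session

There is one attempt and no reset: what is moved stays moved. The work goes in short steps, Python scripts to look and compute and a tool call to move; the robot and the scene stay as the last step left them, time stands still between calls to the robot, and variables do not carry over. Pictures are saved under pics/ and viewed, and the job is handed in when it is done.

Besides the shell and the picture viewer there is one more tool, called after "Call:" as name(argument=value, ...) on one line, values as JSON. send_rows: Moves the arm, as the interface text tells. Its arguments: {"type":"object","properties":{"series":{"type":"string"}},"required":["series"]}

```bash
ls; mkdir -p pics; cat > h.py <<'E'
import numpy as np,cv2
from bench import robot
def snap(name,fn,crop=None,s=1):
    c=robot.camera(name);im=c["image"]
    np.savez('cam_%s.npz'%name,**{k:np.array(v) for k,v in c.items()})
    show(name,fn,crop,s); return c
def show(name,fn,crop=None,s=1):
    im=np.load('cam_%s.npz'%name)['image']
    if crop: x0,y0,x1,y1=crop; im=im[y0:y1,x0:x1]
    if s!=1: im=cv2.resize(im,None,fx=s,fy=s,interpolation=cv2.INTER_CUBIC)
    cv2.imwrite('pics/'+fn,im)
def cal(name):
    c=np.load('cam_%s.npz'%name);return c['K'],c['world_from_camera']
def ray(name,uv):
    K,T=cal(name);d=T[:3,:3]@np.linalg.inv(K)@np.array([uv[0],uv[1],1.]);return T[:3,3],d
def atz(name,uv,z):
    o,d=ray(name,uv);return o+d*(z-o[2])/d[2]
def proj(name,p):
    K,T=cal(name);q=K@(T[:3,:3].T@(np.array(p)-T[:3,3]));return q[:2]/q[2]
def tri(uvs,uvt):
    A=[];b=[]
    for n,uv in(('side',uvs),('top',uvt)):
        o,d=ray(n,uv);d=d/np.linalg.norm(d);P=np.eye(3)-np.outer(d,d);A.append(P);b.append(P@o)
    return np.linalg.lstsq(np.vstack(A),np.hstack(b),rcond=None)[0]
E
python3 - <<'E'
from h import *
np.set_printoptions(precision=4,suppress=True)
snap('top','t0.png');snap('side','s0.png')
for n in('top','side'):
    print(*cal(n))
print(robot.get_obs())
E
```

```text
pics
[[411.9471   0.     276.6056]
 [  0.     411.9471 212.9507]
 [  0.       0.       1.    ]] [[-0.0195 -0.9858  0.1666  0.342 ]
 [-0.9998  0.0175 -0.0137  0.0149]
 [ 0.0106 -0.1668 -0.9859  1.1135]
 [ 0.      0.      0.      1.    ]]
[[402.6478   0.     282.9209]
 [  0.     402.6478 204.8834]
 [  0.       0.       1.    ]] [[-0.8452 -0.3793  0.3766  0.0661]
 [-0.5342  0.6237 -0.5706  0.7171]
 [-0.0184 -0.6834 -0.7298  0.999 ]
 [ 0.      0.      0.      1.    ]]
{'t': 0.1, 'joint_pos': array([-1.274 ,  0.2413,  0.0039,  1.3352,  0.    ,  1.5708]), 'joint_velocities': array([ 0.0014, -0.0005,  0.0017,  0.0007,  0.0015,  0.0019]), 'joint_torque': array([ -0.0001, -37.3139,  25.301 ,   0.0108,   0.    ,  -0.    ]), 'eef_pos': array([ 0.1461, -0.4775,  0.2064]), 'tcp_rot': array([ 0.989 ,  0.1479, -0.0001, -0.0009]), 'wrist_force': array([-1.0848, -0.0971,  0.1952]), 'torque': array([ 0.03  , -0.0041, -0.0142]), 'finger_gap': 0.08548544813723205}
```

View pics/t0.png

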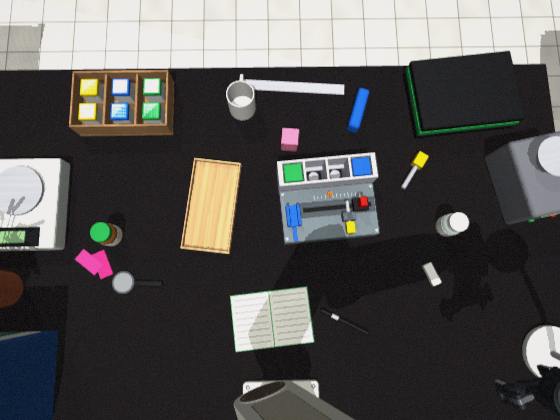

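View pics/s0.png

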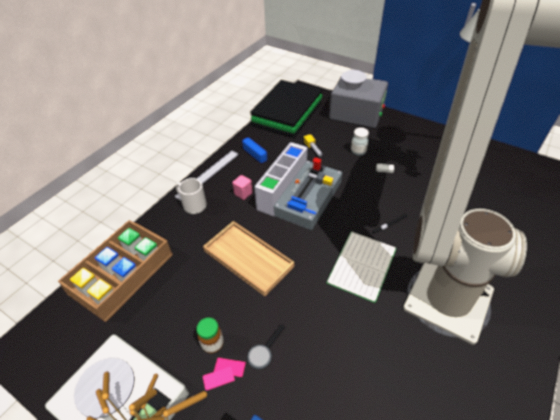

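```bash
python3 - <<'E'
from h import *
show('top','t1.png',(265,140,395,250),6);show('side','s1.png',(240,120,360,230),6)
E
```

```text
(no output)
```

View pics/t1.png

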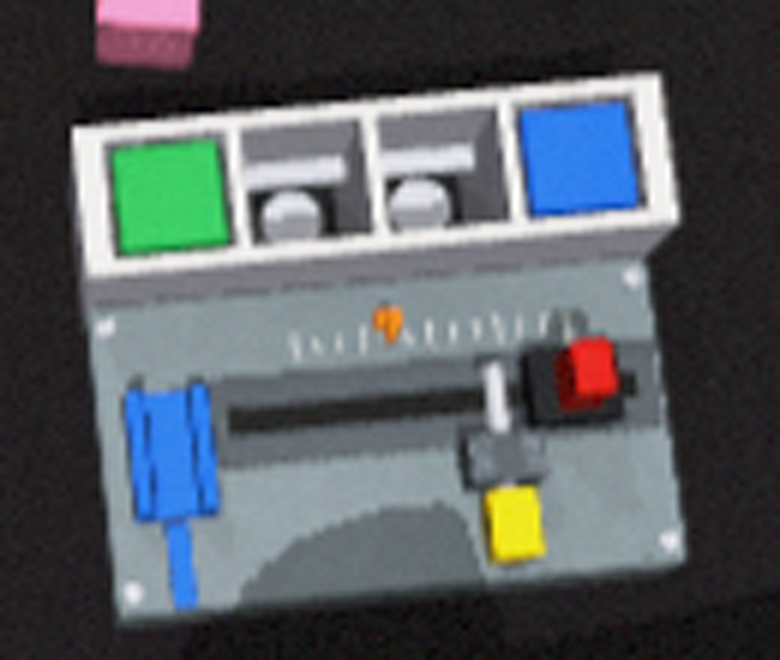

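View pics/s1.png

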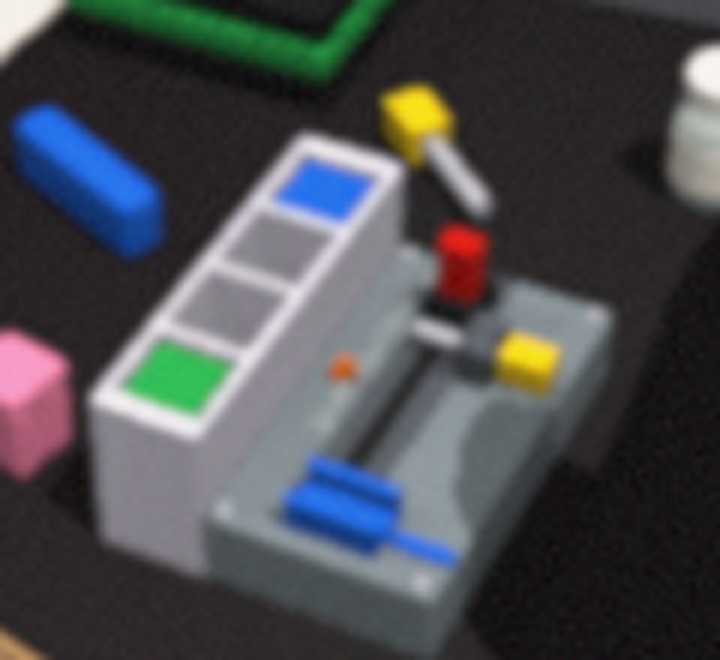

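```bash
cat > fit.py <<'E'
from h import *
from scipy.optimize import least_squares
M=1e-3
P=np.array([(77,125,108),(77,-125,108),(13,-125,108),(13,125,108),(-125,125,50),(-125,-125,50)])*M
t=np.array([(73,127),(661,73),(680,220),(93,278),(118,625),(686,560)])/6+[265,140]-.45
s=np.array([(90,398),(308,132),(407,165),(205,435),(440,598),(612,308)])/6+[240,120]-.45
def W(q,p):
    c,S=np.cos(q[2]),np.sin(q[2]);p=np.atleast_2d(p);return np.c_[q[0]+c*p[:,0]-S*p[:,1],q[1]+S*p[:,0]+c*p[:,1],p[:,2]+(q[3] if len(q)>3 else 0)]
def res(q,cams):
    return np.hstack([(np.array([proj(n,x) for x in W(q,P)])-uv).ravel() for n,uv in cams])
if __name__=="__main__":
    np.set_printoptions(precision=4,suppress=True)
    for cams in([('top',t)],[('side',s)],[('top',t),('side',s)]):
        for q0 in([.6,-.1,0],[.6,-.1,0,0]):
            r=least_squares(res,q0,args=(cams,));print(r.x,np.abs(r.fun).max(),r.cost)
    print(r.fun.reshape(-1,2))
E
python3 fit.py
```

```text
[ 0.578  -0.1328  0.0813] 1.006337434251833 1.4784988995575534
[ 0.578  -0.1328  0.0813 -0.0001] 1.012952671718807 1.4783167395228358
[ 0.5791 -0.1352  0.0862] 0.8244369308534374 1.106272334147398
[ 0.5797 -0.1362  0.086  -0.0011] 0.8444237201579767 1.0997470743287252
[ 0.5782 -0.1334  0.0829] 1.1913004829931992 3.3851971393371634
[ 0.5775 -0.1326  0.0831  0.0025] 1.1536062867771761 2.846518355650156
[[-0.1275  0.4943]
 [-0.22    0.0704]
 [ 0.2169 -0.082 ]
 [-0.8375 -0.0654]
 [ 0.147  -0.8236]
 [ 1.1536  0.2716]
 [ 0.6021 -0.0273]
 [-0.1845  0.2083]
 [-0.3083 -0.2507]
 [-0.826   0.1868]
 [-0.3308  0.2144]
 [ 1.0161  0.1069]]
```

```bash
cat >> h.py <<'E'
Q=[0.5778,-0.1331,0.0825]
def toR(p):
    c,S=np.cos(Q[2]),np.sin(Q[2]);d=np.array(p)-[Q[0],Q[1],0];return np.array([c*d[0]+S*d[1],-S*d[0]+c*d[1],d[2]])*1e3
def fromR(p):
    c,S=np.cos(Q[2]),np.sin(Q[2]);x,y,z=np.array(p)/1e3;return np.array([Q[0]+c*x-S*y,Q[1]+S*x+c*y,z])
def ct(u,v): return (u/6+265-.45,v/6+140-.45)
def cs(u,v): return (u/6+240-.45,v/6+120-.45)
from scipy.spatial.transform import Rotation as Ro
def cur():
    o=robot.get_obs();R=Ro.from_quat(o['tcp_rot']).as_matrix();return o,np.array(o['eef_pos']),R
def plan(pR,yaw=None):
    "target TCP in rack mm, yaw of tool x in rack deg"
    o,p,R=cur();t=fromR(pR);d=R.T@(t-p)*100
    y=np.degrees(np.arctan2(R[1,0],R[0,0])-Q[2])
    print('t %.2f now rack'%o['t'],toR(p).round(1),'yaw %.2f'%y,'F',np.round(o['wrist_force'],1),'gap %.1f'%(o['finger_gap']*1e3),'-> shift cm',d.round(2),'' if yaw is None else 'turn %.1f'%(y-yaw))
E
python3 - <<'E'
from h import *
np.set_printoptions(precision=4,suppress=True)
print('mark',toR(atz('top',ct(388,322),.056)),toR(tri(cs(343,367),ct(388,322))),toR(atz('side',cs(343,367),.056)))
print('grip top',toR(atz('top',ct(596,368),.108)),'tri head top',toR(tri(cs(530,350),ct(516,516))),toR(atz('top',ct(516,516),.075)),toR(atz('side',cs(530,350),.075)))
print('notch strip end',toR(atz('top',ct(185,605),.053)), 'notch front',toR(atz('top',ct(172,520),.073)))
c=[atz('top',u,.022) for u in((195,158.5),(241,163),(231.5,253),(181.5,247.5))]
print(np.array(c),np.mean(c,0)); print(np.linalg.norm(c[0]-c[1]),np.linalg.norm(c[1]-c[2]))
e=(c[0]+c[1]-c[2]-c[3]);print('yaw',np.degrees(np.arctan2(e[1],e[0])))
plan((-101,-47,150),0)
show('top','t2.png',(170,145,250,265),5)
E
```

```text
mark [-7.424  -5.4519 56.    ] [-6.9399 -5.0455 57.1883] [-5.6394 -6.0446 56.    ]
grip top [-46.0366 -80.7201 108.    ] tri head top [-101.0438  -46.3006   75.2883] [-100.3604  -46.1688   75.    ] [-101.5964  -46.7551   75.    ]
notch strip end [-121.782    96.4863   53.    ] notch front [-87.1277  99.3504  73.    ]
[[0.6819 0.2206 0.022 ]
 [0.667  0.0946 0.022 ]
 [0.4213 0.1209 0.022 ]
 [0.4383 0.2529 0.022 ]] [0.5521 0.1722 0.022 ]
0.12685764226840576 0.2471236877362489
yaw -6.833148493431929
t 0.10 now rack [-458.7 -307.7  206.4] yaw 12.28 F [-1.1 -0.1  0.2] gap 85.5 -> shift cm [ 40.49 -17.86   5.67] turn 12.3
```

View pics/t2.png

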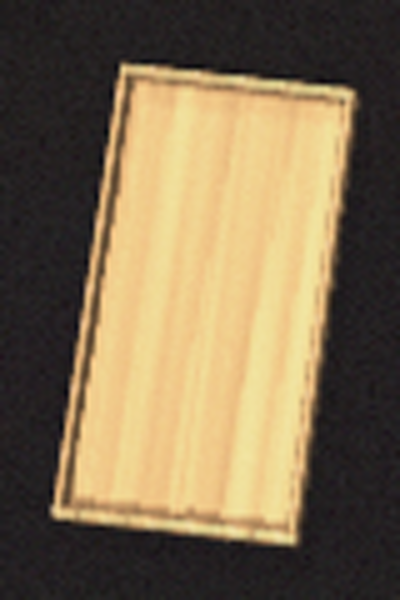

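Call:
send_rows(series="8.5 4 -1.8 0.3 4; 8.5 8 -3.6 0.6 8; 8.5 12 -5.4 0.9 12.3; 8.5 16 -7.2 1.2 12.3; 8.5 20 -9 1.5 12.3")

```text
t: 0.52
eef_pos: [0.3033, -0.3395, 0.1925]
tcp_rot: [0.999, 0.041, -0.0, -0.0]
wrist_force: [-0.1, -0.4, 0.1]
finger_gap: 0.085
```

```bash
python3 -c "
from h import *
plan((-101,-46.5,120),0)"
```

```text
t 0.52 now rack [-290.6 -183.1  192.5] yaw -0.08 F [-0.1 -0.4  0.1] gap 85.0 -> shift cm [ 18.94 -13.68   7.25] turn -0.1
```

Call:
send_rows(series="8.5 4 -3 1.2 0; 8.5 8 -6 2.4 0; 6 12 -9 3.6 0; 5 15 -12 4.8 0; 5 15 -12 4.8 0")

```text
t: 0.93
eef_pos: [0.4435, -0.2066, 0.1438]
tcp_rot: [0.999, 0.042, -0.0, -0.001]
wrist_force: [0.4, -0.8, 0.3]
finger_gap: 0.051
```

Call:
send_rows(series="5 0 0 0 0; 5 0 0 0 0")

```text
t: 1.1
eef_pos: [0.4422, -0.2076, 0.1438]
tcp_rot: [0.999, 0.043, -0.001, -0.0]
wrist_force: [0.3, -0.5, 0.1]
finger_gap: 0.0503
```

```bash
python3 -c "
from h import *
plan((-101,-46.5,54),0)"
```

```text
t 1.10 now rack [-141.2  -63.1  143.8] yaw 0.20 F [ 0.3 -0.5  0.1] gap 50.3 -> shift cm [ 4.05 -1.63  8.98] turn 0.2
```

Call:
send_rows(series="5 2 -0.8 2 0.2; 5 4 -1.6 4 0.2; 5 4 -1.6 5.9 0.2; 5 4 -1.6 5.9 0.2; 5 4 -1.6 5.9 0.2")

```text
t: 1.52
eef_pos: [0.4788, -0.1906, 0.0853]
tcp_rot: [0.999, 0.038, -0.002, -0.0]
wrist_force: [0.9, -0.2, 0.1]
finger_gap: 0.0497
```

```bash
python3 -c "
from h import *
plan((-101,-46.5,54.5),0)
snap('top','t3.png',(290,180,390,250),7);snap('side','s3.png',(240,120,360,210),6)"
```

```text
t 1.52 now rack [-103.4  -49.1   85.3] yaw -0.32 F [ 0.9 -0.2  0.1] gap 49.7 -> shift cm [ 0.25 -0.26  3.08] turn -0.3
```

View pics/t3.png

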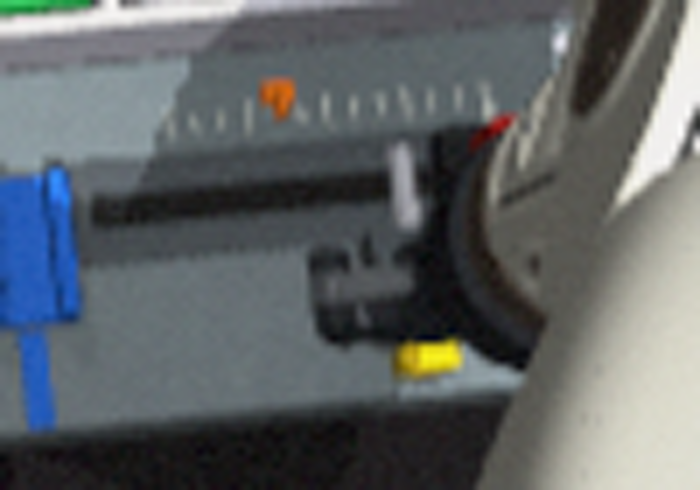

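View pics/s3.png

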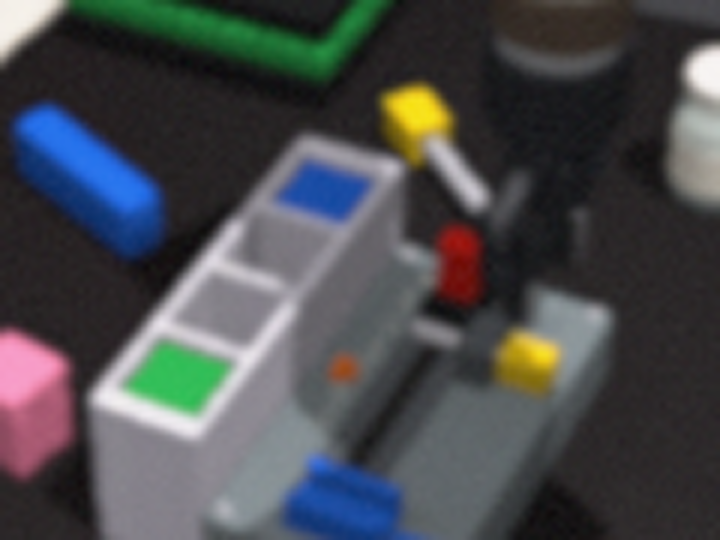

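```bash
python3 -c "
from h import *
for y in(-49-25,-49,-49+25):
  for z in(85,120):
    p=fromR((-103,y,z));print(y,z,(proj('side',p)-[240,120]+.45)*6,(proj('top',p)-[290,180]+.45)*7)
"
```

```text
-74 85 [552.65109862 307.95753071] [509.51210512 317.75341923]
-74 120 [557.09571963 260.5872382 ] [531.16316371 303.89485405]
-49 85 [535.07258866 335.09277424] [440.93657903 324.64728098]
-49 120 [539.22640757 287.70950729] [460.24834673 311.01592552]
-24 85 [517.09642063 362.84186665] [372.27066462 331.55022942]
-24 120 [520.94491576 315.45738807] [389.2368472  318.14670559]
```

```bash
python3 -c "
from h import *
show('side','s3b.png',(300,130,350,190),13)
im=cv2.imread('pics/s3b.png');im=np.clip(im.astype(float)*2.2,0,255).astype('uint8')
for y in(-74,-49,-24):
  p=(proj('side',fromR((-103,y,85)))-[300,130]+.5)*13;cv2.circle(im,tuple(int(a) for a in p),4,(255,0,255),-1)
cv2.imwrite('pics/s3b.png',im)"
```

```text
(no output)
```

View pics/s3b.png

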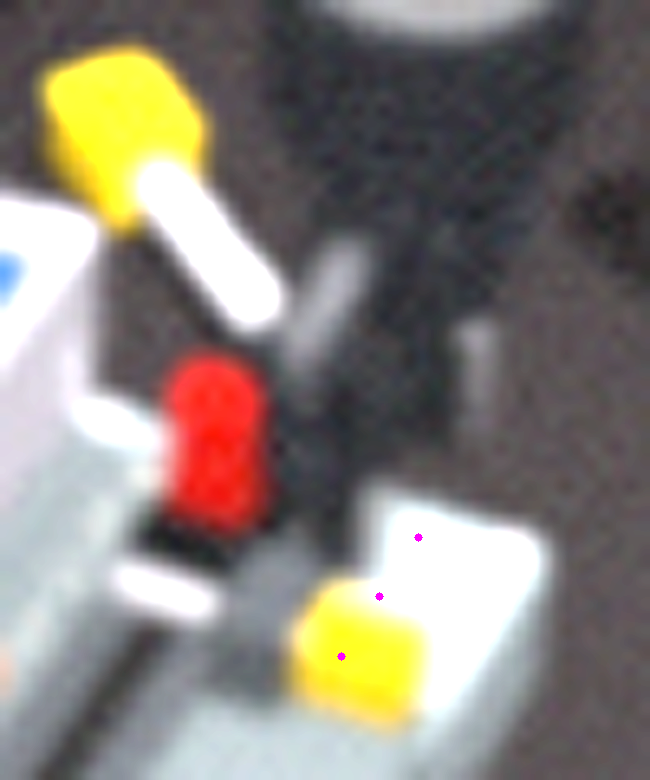

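```bash
python3 -c "
from h import *
show('top','t3b.png',(325,205,375,245),15)
im=cv2.imread('pics/t3b.png');im=np.clip(im.astype(float)*2.5,0,255).astype('uint8')
for y in(-74,-49,-24):
  p=(proj('top',fromR((-103,y,85)))-[325,205]+.5)*15;cv2.circle(im,tuple(int(a) for a in p),4,(255,0,255),-1)
cv2.imwrite('pics/t3b.png',im)"
```

```text
(no output)
```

View pics/t3b.png

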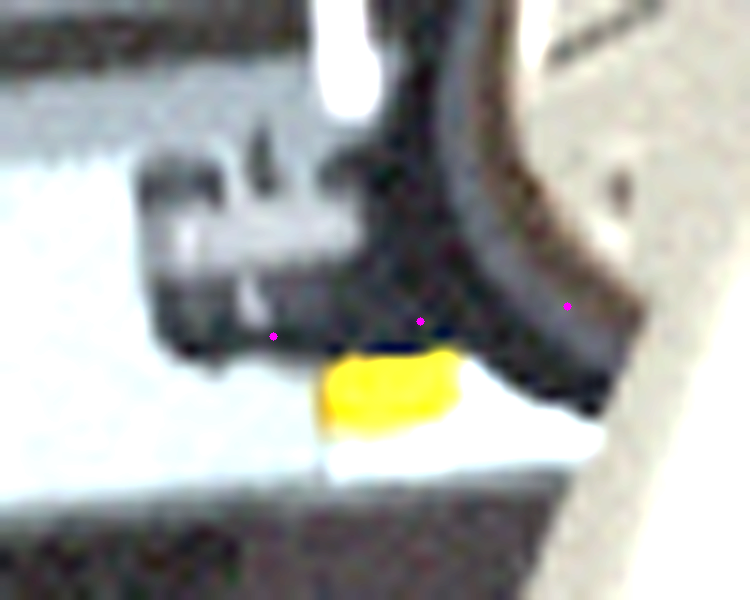

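```bash
python3 -c "
from h import *
show('side','tmp.png',(300,130,350,190),10)
a=cv2.imread('pics/tmp.png');b=cv2.imread('pics/s0.png')[130:190,300:350];b=cv2.resize(b,None,fx=10,fy=10,interpolation=cv2.INTER_CUBIC)
d=np.clip(cv2.absdiff(a,b).astype(float)*2,0,255).astype('uint8')
for y in(-74,-49,-24):
  p=(proj('side',fromR((-103,y,85)))-[300,130]+.5)*10;cv2.circle(d,tuple(int(x) for x in p),4,(255,0,255),-1)
cv2.imwrite('pics/d3.png',d)"
```

```text
(no output)
```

View pics/d3.png

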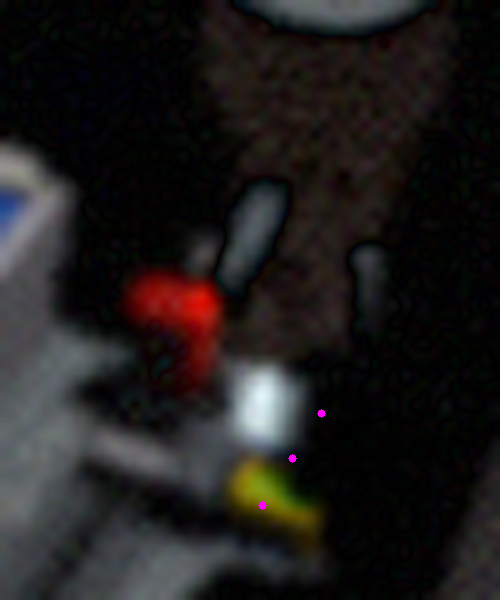

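Call:
send_rows(series="5 0.2 -0.25 1 -0.2; 5 0.2 -0.25 2 -0.2; 5 0.2 -0.25 2.5 -0.2; 5 0.2 -0.25 2.5 -0.2")

```text
t: 1.95
eef_pos: [0.4811, -0.187, 0.0595]
tcp_rot: [0.999, 0.041, -0.001, -0.001]
wrist_force: [-0.2, 1.4, -0.6]
finger_gap: 0.0504
```

```bash
python3 -c "
from h import *
plan((-101,-46.5,54.5),0)
snap('side','s4.png',(300,130,350,190),10)
im=cv2.imread('pics/s4.png');im=np.clip(im.astype(float)*2.2,0,255).astype('uint8')
o,p0,R=cur();r=toR(p0)
for y in(-25,0,25):
  p=(proj('side',fromR(r+[0,y,0]))-[300,130]+.5)*10;cv2.circle(im,tuple(int(a) for a in p),4,(255,0,255),-1)
cv2.imwrite('pics/s4.png',im)"
```

```text
t 1.95 now rack [-100.8  -45.7   59.5] yaw -0.03 F [-0.2  1.4 -0.6] gap 50.4 -> shift cm [-0.02  0.08  0.5 ] turn -0.0
```

View pics/s4.png

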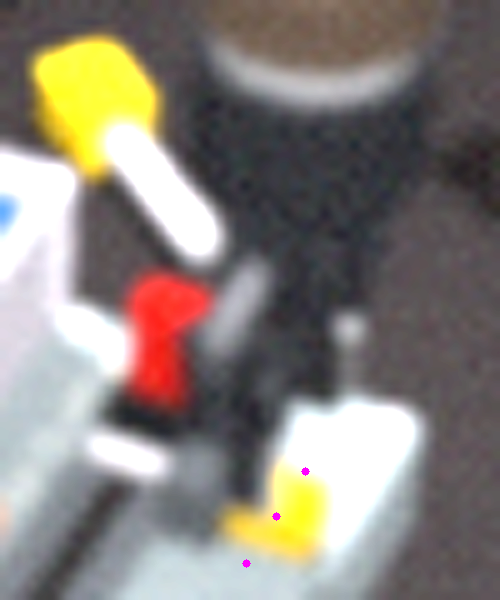

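Call:
send_rows(series="5 0 0.1 0.5 0; 4 0 0.1 0.5 0; 3 0 0.1 0.5 0; 2 0 0.1 0.5 0; 1.5 0 0.1 0.5 0")

```text
t: 2.42
eef_pos: [0.4828, -0.1884, 0.0562]
tcp_rot: [0.999, 0.041, 0.0, 0.0]
wrist_force: [0.6, -0.2, -0.8]
finger_gap: 0.0151
```

Call:
send_rows(series="1.5 0 0 0 0; 1.5 0 0 0 0; 1.5 0 0 0 0")

```text
t: 2.67
eef_pos: [0.4827, -0.1884, 0.0561]
tcp_rot: [0.999, 0.041, 0.0, 0.0]
wrist_force: [0.3, -0.5, -0.0]
finger_gap: 0.015
```

```bash
python3 -c "
from h import *
plan((-101,-46.5,54.5),0)
snap('side','s5.png',(290,130,350,190),10)
im=cv2.imread('pics/s5.png');im=np.clip(im.astype(float)*2.2,0,255).astype('uint8')
o,p0,R=cur();r=toR(p0)
for y in(-11,0,11):
  p=(proj('side',fromR(r+[0,y,0]))-[290,130]+.5)*10;cv2.circle(im,tuple(int(a) for a in p),4,(255,0,255),-1)
cv2.imwrite('pics/s5.png',im)"
```

```text
t 2.67 now rack [-99.3 -47.3  56.1] yaw -0.02 F [ 0.3 -0.5 -0. ] gap 15.0 -> shift cm [-0.17 -0.08  0.16] turn -0.0
```

View pics/s5.png

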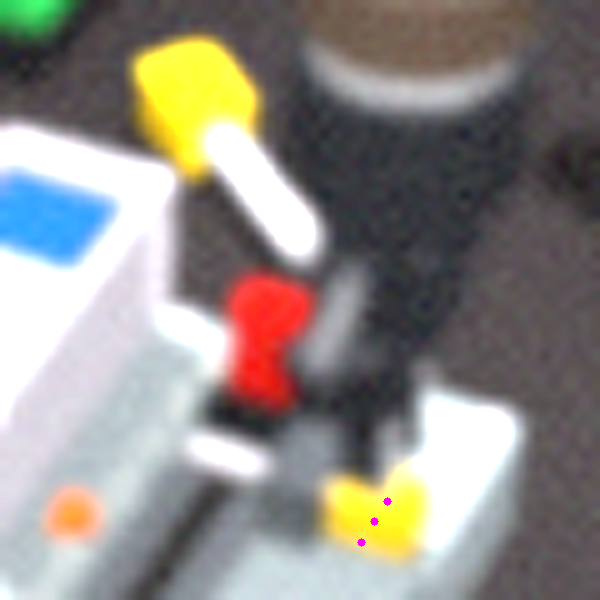

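```bash
python3 -c "
from h import *
snap('top','t5.png',(320,195,380,245),13)
im=cv2.imread('pics/t5.png');im=np.clip(im.astype(float)*2.2,0,255).astype('uint8')
o,p0,R=cur();r=toR(p0);print(o)
for y in(-11,0,11):
  p=(proj('top',fromR(r+[0,y,0]))-[320,195]+.5)*13;cv2.circle(im,tuple(int(a) for a in p),4,(255,0,255),-1)
cv2.imwrite('pics/t5.png',im);show('side','s5b.png')"
```

```text
{'t': 2.7667, 'joint_pos': array([-3.72091184e-01,  3.92260834e-01, -1.98711831e-01,  9.79577977e-01,
        8.85788802e-06,  2.68737920e+00]), 'joint_velocities': array([-1.75967227e-03,  6.84421754e-05, -1.90110604e-04, -2.35823656e-04,
       -9.86619075e-04, -2.57966638e-04]), 'joint_torque': array([ 7.42305328e-04, -4.09493423e+01,  2.17754728e+01, -3.04159403e-04,
        1.12140874e-04,  9.06884850e-06]), 'eef_pos': array([ 0.48270196, -0.18838141,  0.05609973]), 'tcp_rot': array([9.99157103e-01, 4.10495964e-02, 1.14285113e-04, 4.52649514e-05]), 'wrist_force': array([-0.7277941 , -0.65946322,  0.94626434]), 'torque': array([ 0.01496674, -0.03047103,  0.00266085]), 'finger_gap': 0.014757254927074078}
```

View pics/t5.png

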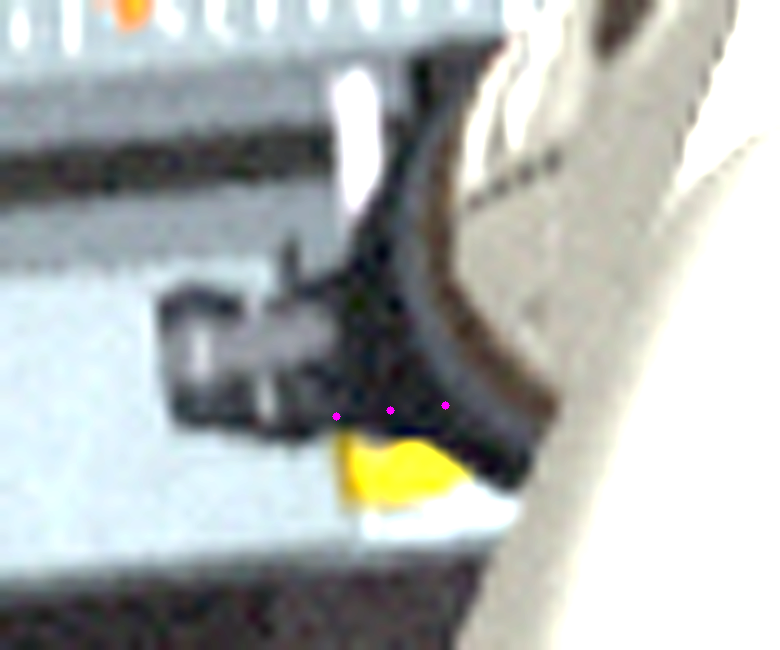

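View pics/s5b.png

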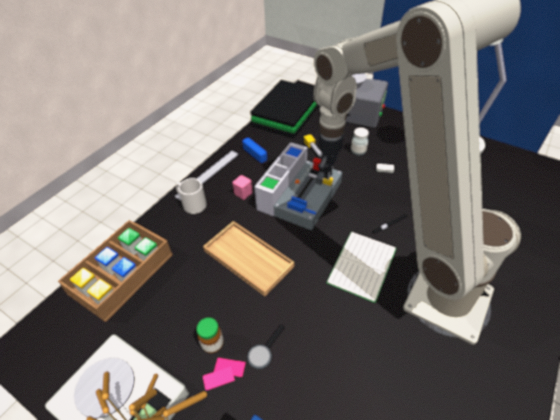

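Call:
send_rows(series="4 -0.15 -0.1 0 0; 4 -0.15 -0.1 0 0; 4 -0.15 -0.1 0.2 0; 4 -0.15 -0.1 0.5 0; 4 -0.15 -0.1 0.5 0")

```text
t: 3.18
eef_pos: [0.4806, -0.1873, 0.0503]
tcp_rot: [0.999, 0.041, -0.0, -0.0]
wrist_force: [0.1, 0.4, -0.4]
finger_gap: 0.0401
```

```bash
cat > look.py <<'E'
from h import *
import sys
fn,x0,y0,x1,y1,s,cam=sys.argv[1:8];x0,y0,x1,y1,s=map(int,(x0,y0,x1,y1,s))
plan((-101,-46.5,54.5),0)
snap(cam,fn,(x0,y0,x1,y1),s)
im=cv2.imread('pics/'+fn);im=np.clip(im.astype(float)*2.2,0,255).astype('uint8')
o,p0,R=cur();r=toR(p0);g=o['finger_gap']*500
for y in(-g,0,g):
  p=(proj(cam,fromR(r+[0,y,0]))-[x0,y0]+.5)*s;cv2.circle(im,tuple(int(a) for a in p),4,(255,0,255),-1)
cv2.imwrite('pics/'+fn,im)
E
python3 look.py s6.png 290 130 350 190 10 side
```

```text
t 3.18 now rack [-101.4  -46.    50.3] yaw -0.02 F [ 0.1  0.4 -0.4] gap 40.1 -> shift cm [ 0.03  0.05 -0.42] turn -0.0
```

View pics/s6.png

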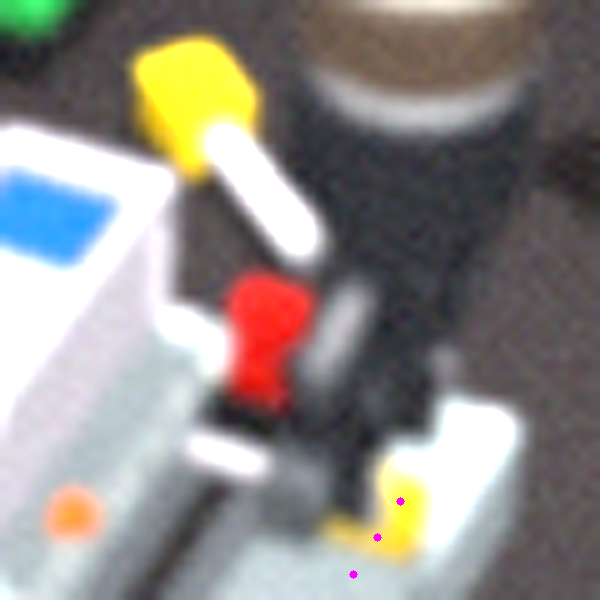

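Call:
send_rows(series="4 0 0 0.2 0; 4 0 0 0.4 0; 4 0 0 0.6 0; 4 0 0 0.8 0; 4 0 0 0.8 0")

```text
t: 3.65
eef_pos: [0.4807, -0.1873, 0.0424]
tcp_rot: [0.999, 0.041, -0.0, -0.0]
wrist_force: [-0.2, 0.5, -1.2]
finger_gap: 0.0401
```

```bash
python3 look.py s7.png 290 130 350 190 10 side
```

```text
t 3.65 now rack [-101.3  -46.1   42.4] yaw -0.02 F [-0.2  0.5 -1.2] gap 40.1 -> shift cm [ 0.02  0.04 -1.21] turn -0.0
```

View pics/s7.png

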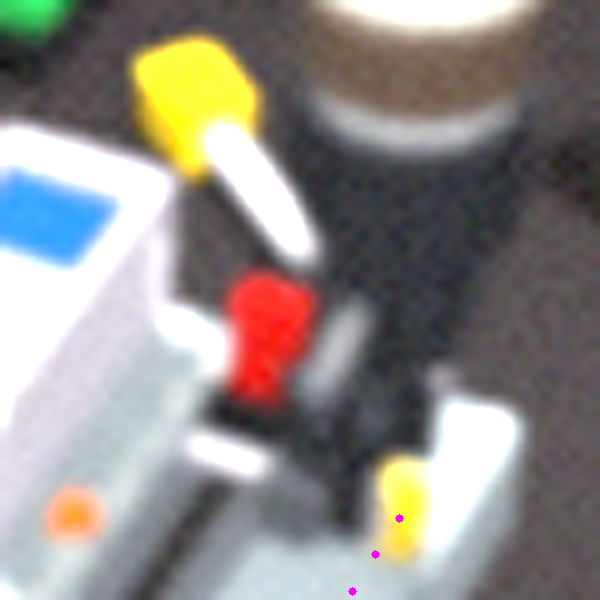

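Call:
send_rows(series="4 0 0 0.2 0; 4 0 0 0.4 0; 3.5 0 0 0.5 0; 3 0 0 0.5 0; 2.5 0 0 0.5 0")

```text
t: 4.12
eef_pos: [0.4809, -0.1874, 0.0379]
tcp_rot: [0.999, 0.041, -0.0, -0.0]
wrist_force: [-0.1, 1.0, 1.2]
finger_gap: 0.0253
```

Call:
send_rows(series="2 0 0 0 0; 1.8 0 0 0 0; 1.8 0 0 0 0;1.8 0 0 0 0")

```text
t: 4.45
eef_pos: [0.4811, -0.1875, 0.0382]
tcp_rot: [0.999, 0.041, 0.0, 0.0]
wrist_force: [0.1, -0.5, 1.9]
finger_gap: 0.0201
```

```bash
python3 look.py s8.png 290 130 350 190 10 side
```

```text
t 4.45 now rack [-100.9  -46.2   38.2] yaw -0.02 F [ 0.1 -0.5  1.9] gap 20.1 -> shift cm [-0.01  0.03 -1.63] turn -0.0
```

View pics/s8.png

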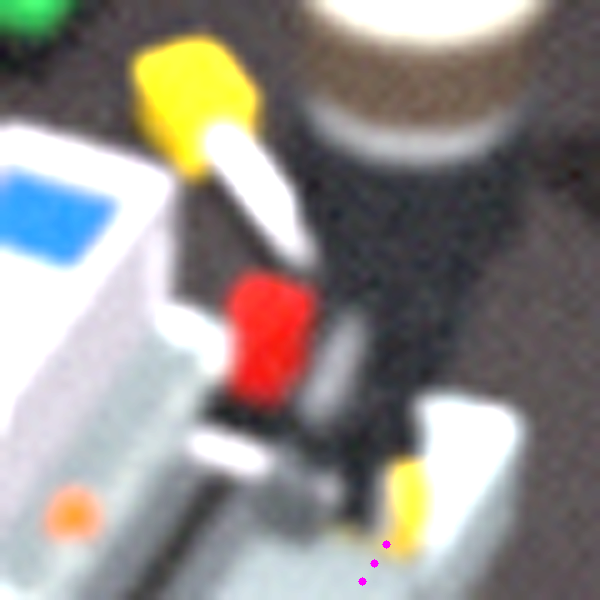

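Call:
send_rows(series="1 0 0 0 0; 1 -1 0 0 0; 1 -2.2 0 0 0; 1 -3.4 0 0 0; 1 -4.6 0 0 0")

```text
t: 4.92
eef_pos: [0.4345, -0.1913, 0.0379]
tcp_rot: [0.999, 0.041, 0.0, 0.0]
wrist_force: [0.3, -0.1, -0.4]
finger_gap: 0.0206
```

Call:
send_rows(series="1 -0.8 0 0 0; 1 -1.6 0 0 0; 1 -1.6 0 0 0")

```text
t: 5.17
eef_pos: [0.4169, -0.1923, 0.0376]
tcp_rot: [0.999, 0.041, -0.001, -0.0]
wrist_force: [0.4, -0.3, -1.2]
finger_gap: 0.0207
```

```bash
python3 look.py s9.png 270 130 350 190 9 side;python3 look.py t9.png 310 180 390 240 9 top
```

```text
t 5.17 now rack [-165.3  -45.8   37.6] yaw -0.08 F [ 0.4 -0.3 -1.2] gap 20.7 -> shift cm [ 6.42  0.06 -1.71] turn -0.1
t 5.22 now rack [-164.   -46.1   37.8] yaw -0.07 F [ 0.4  0.4 -1.7] gap 21.1 -> shift cm [ 6.3   0.03 -1.68] turn -0.1
```

View pics/s9.png

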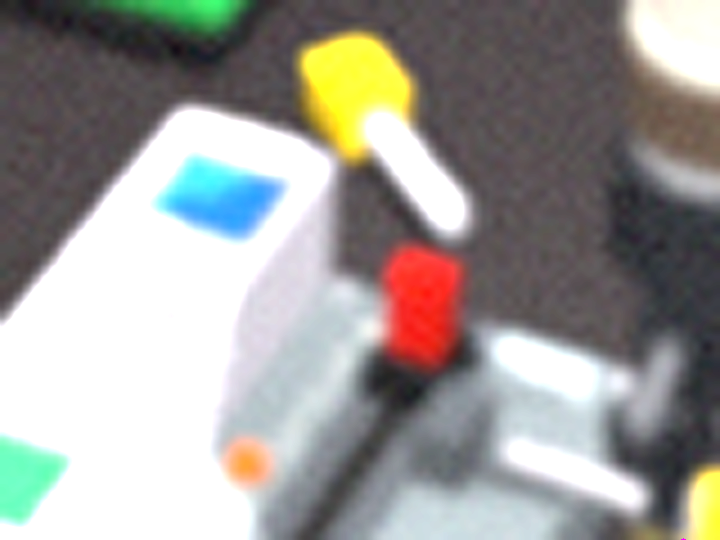

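View pics/t9.png

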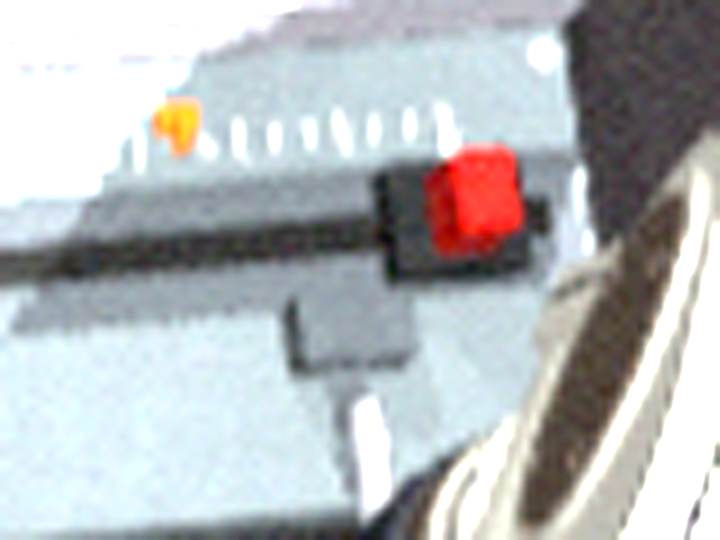

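```bash
python3 -c "
from h import *
a=toR(tri((325.9,179.6),(350.2,221.6)));b=toR(tri((340.8,184.6),(352.4,235.1)));print(a,b)"
```

```text
[-90.8720586  -50.42121659  60.12176061] [-134.21970439  -55.08162651   53.23313062]
```

Call:
send_rows(series="1 0 0 -2.5 0; 1 0 0 -5 0; 1 0 -2 -6 0; 1 0 -5 -6 0; 1 0 -8 -6 0")

```text
t: 5.68
eef_pos: [0.4145, -0.1128, 0.0991]
tcp_rot: [0.999, 0.04, 0.002, 0.0]
wrist_force: [0.4, 1.1, -1.3]
finger_gap: 0.0203
```

Call:
send_rows(series="1 0 -3 0 0; 1 0 -6.1 0 0; 1 0 -6.1 0 0; 1 0 -6.1 0 0")

```text
t: 6.02
eef_pos: [0.4082, -0.0508, 0.0981]
tcp_rot: [0.999, 0.043, 0.0, 0.0]
wrist_force: [0.1, -0.6, -0.8]
finger_gap: 0.0206
```

```bash
python3 look.py s10.png 260 140 350 220 8 side;python3 look.py t10.png 260 180 350 250 8 top
```

```text
t 6.02 now rack [-162.3   96.    98.1] yaw 0.21 F [ 0.1 -0.6 -0.8] gap 20.6 -> shift cm [ 6.07 14.27  4.37] turn 0.2
t 6.07 now rack [-162.1   95.1   98.2] yaw 0.10 F [-0.2  0.4 -0.7] gap 20.3 -> shift cm [ 6.08 14.16  4.38] turn 0.1
```

View pics/s10.png

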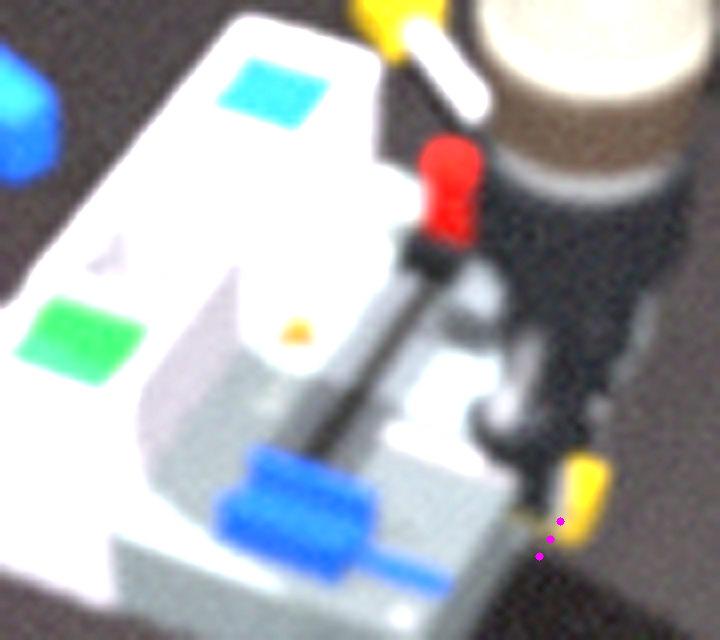

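View pics/t10.png

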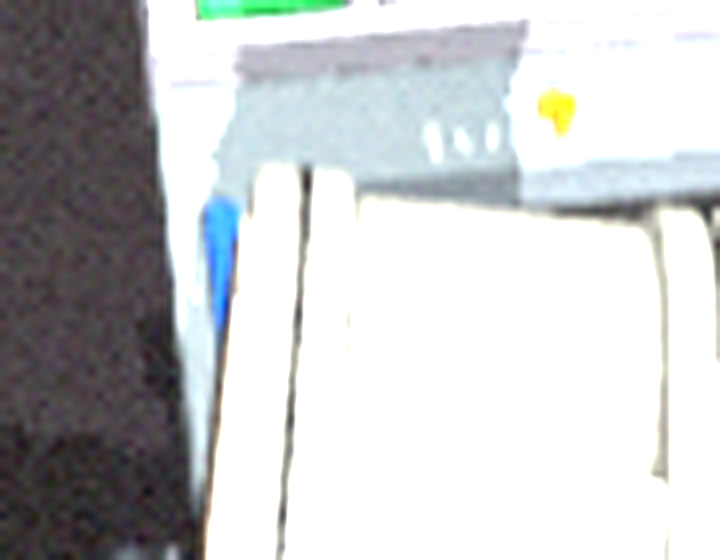

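Call:
send_rows(series="1 2 0 0 0; 1 4 0 0 0; 1 6.1 0 1.5 0; 1 6.1 0 2.5 0; 1 6.1 0 2.5 0")

```text
t: 6.53
eef_pos: [0.4682, -0.0483, 0.0709]
tcp_rot: [0.999, 0.04, -0.002, -0.0]
wrist_force: [-1.6, 0.4, -0.4]
finger_gap: 0.0201
```

```bash
python3 look.py s11.png 260 140 350 220 8 side;python3 look.py t11.png 260 180 350 250 8 top
```

```text
t 6.53 now rack [-102.2   93.6   70.9] yaw -0.14 F [-1.6  0.4 -0.4] gap 20.1 -> shift cm [ 0.16 14.01  1.64] turn -0.1
t 6.58 now rack [-102.9   93.8   71.7] yaw -0.14 F [-0.1  0.3 -0.4] gap 20.1 -> shift cm [ 0.23 14.03  1.71] turn -0.1
```

View pics/s11.png

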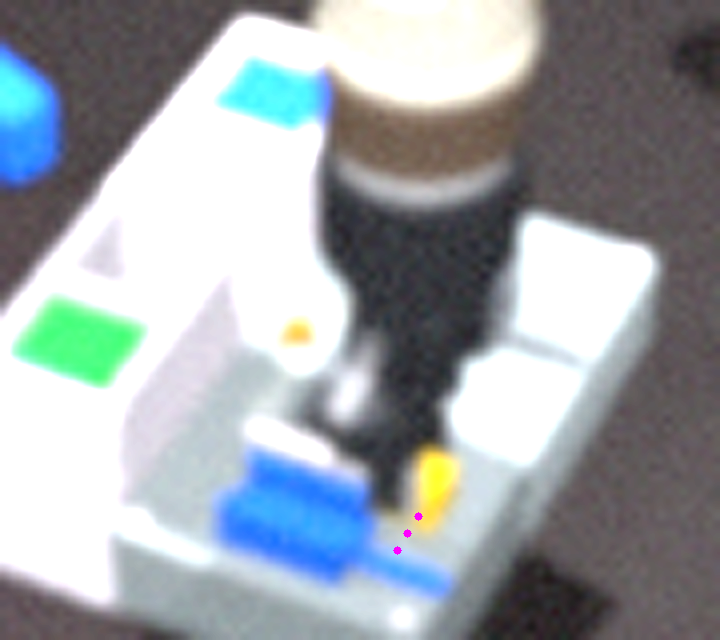

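View pics/t11.png

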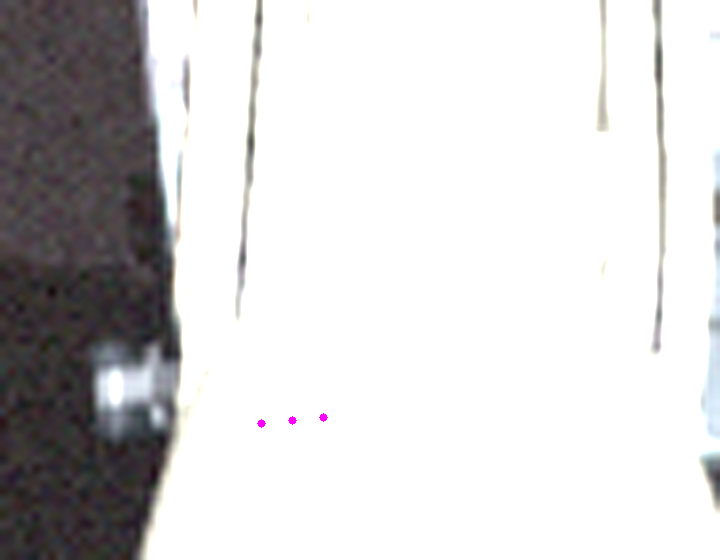

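Call:
send_rows(series="1 0.25 -0.17 1 0; 1 0.25 -0.17 1.8 0; 1 0.25 -0.17 1.8 0")

```text
t: 6.88
eef_pos: [0.4694, -0.0452, 0.0535]
tcp_rot: [0.999, 0.041, -0.001, -0.0]
wrist_force: [-0.1, -0.2, -1.7]
finger_gap: 0.0203
```

```bash
python3 look.py s12.png 260 140 350 220 8 side
```

```text
t 6.88 now rack [-100.8   96.5   53.5] yaw -0.04 F [-0.1 -0.2 -1.7] gap 20.3 -> shift cm [-1.00e-02  1.43e+01 -1.00e-01] turn -0.0
```

View pics/s12.png

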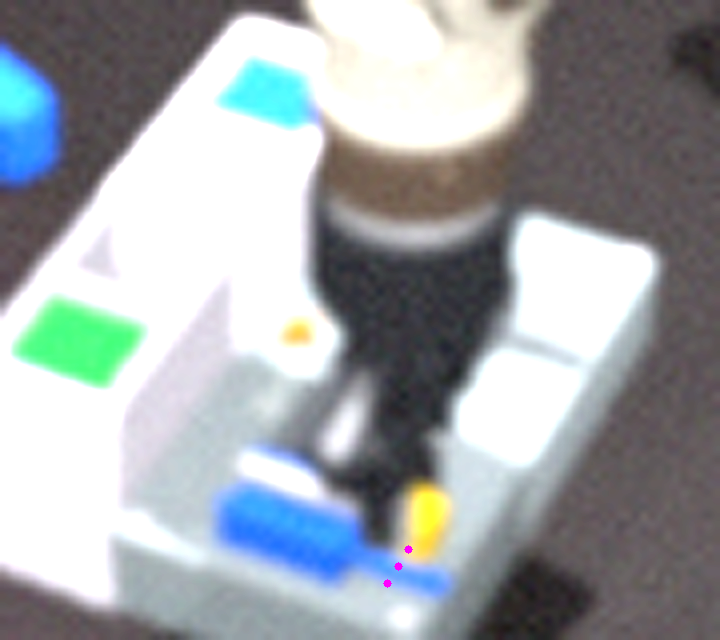

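Call:
send_rows(series="1 0 0.07 0.5 0; 1 0 0.07 0.9 0; 1 0 0.07 1.2 0; 1 0 0.07 1.45 0; 1 0 0.07 1.45 0")

```text
t: 7.35
eef_pos: [0.4704, -0.0458, 0.0399]
tcp_rot: [0.999, 0.041, -0.0, -0.0]
wrist_force: [-0.4, 0.1, -0.6]
finger_gap: 0.0201
```

```bash
python3 look.py s13.png 260 140 350 220 8 side
```

```text
t 7.35 now rack [-99.8  95.9  39.9] yaw -0.02 F [-0.4  0.1 -0.6] gap 20.1 -> shift cm [-0.12 14.24 -1.46] turn -0.0
```

View pics/s13.png

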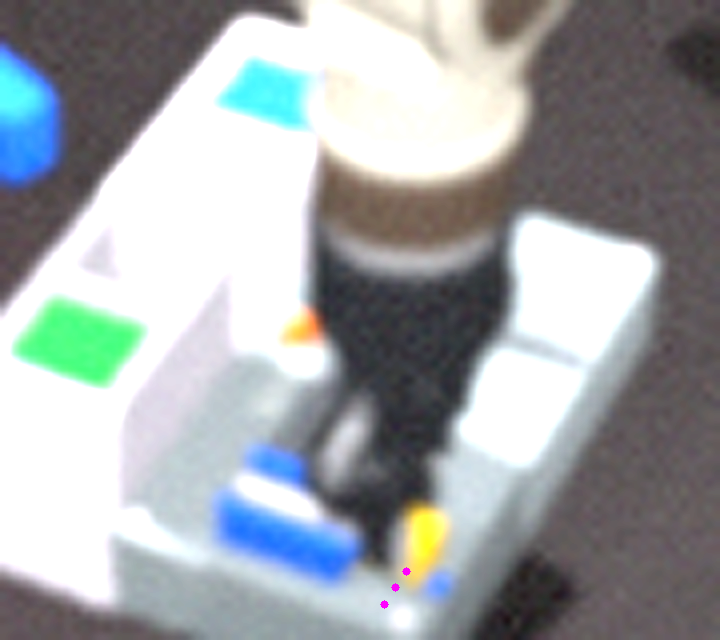

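Call:
send_rows(series="1 -0.1 0 0.15 0; 1 -0.1 0 0.15 0; 2.5 -0.1 0 0.15 0; 3.5 -0.1 0 0.15 0; 4 -0.1 0 0.15 0")

```text
t: 7.82
eef_pos: [0.4702, -0.046, 0.0393]
tcp_rot: [0.999, 0.041, 0.0, 0.0]
wrist_force: [0.2, 0.3, -0.5]
finger_gap: 0.0399
```

Call:
send_rows(series="4.5 0 0 0 0; 4.5 0 0 -2 0; 4.5 0 0 -5 0; 4.5 0 0 -8 0; 4.5 0 0 -10 0")

```text
t: 8.23
eef_pos: [0.4709, -0.046, 0.1417]
tcp_rot: [0.999, 0.041, 0.001, 0.0]
wrist_force: [0.9, 0.3, 0.1]
finger_gap: 0.045
```

Call:
send_rows(series="4.5 -2 4 0 0; 4.5 -2 8 0 0; 4.5 -2 12 0 0; 3.5 -2 12 0 0")

```text
t: 8.57
eef_pos: [0.4607, -0.1734, 0.1397]
tcp_rot: [0.999, 0.037, 0.001, 0.002]
wrist_force: [0.2, 0.7, 0.1]
finger_gap: 0.0356
```

```bash
python3 look.py s14.png 260 140 350 220 8 side;python3 look.py t14.png 260 180 350 250 8 top
```

```text
t 8.57 now rack [-120.   -30.6  139.7] yaw -0.43 F [0.2 0.7 0.1] gap 35.6 -> shift cm [1.89 1.54 8.53] turn -0.4
t 8.62 now rack [-120.4  -27.6  139.3] yaw -0.36 F [-0.2  0.5 -0.3] gap 35.2 -> shift cm [1.94 1.87 8.48] turn -0.4
```

View pics/s14.png

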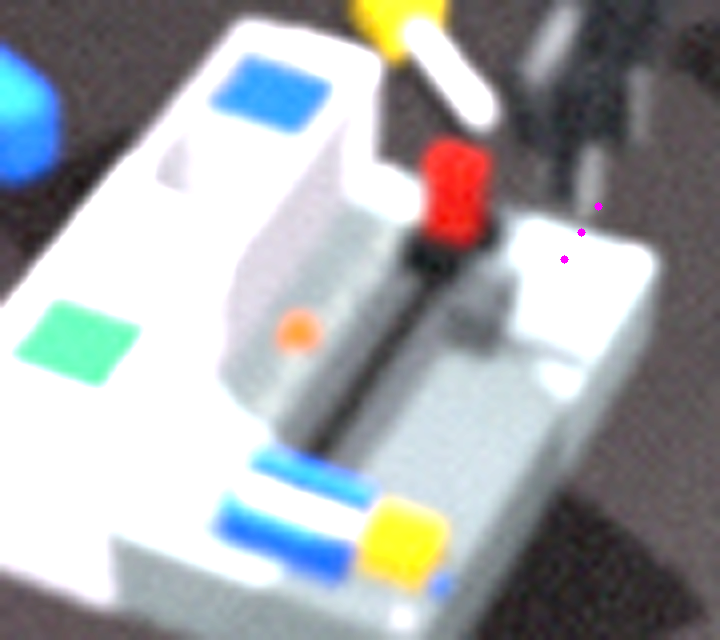

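View pics/t14.png

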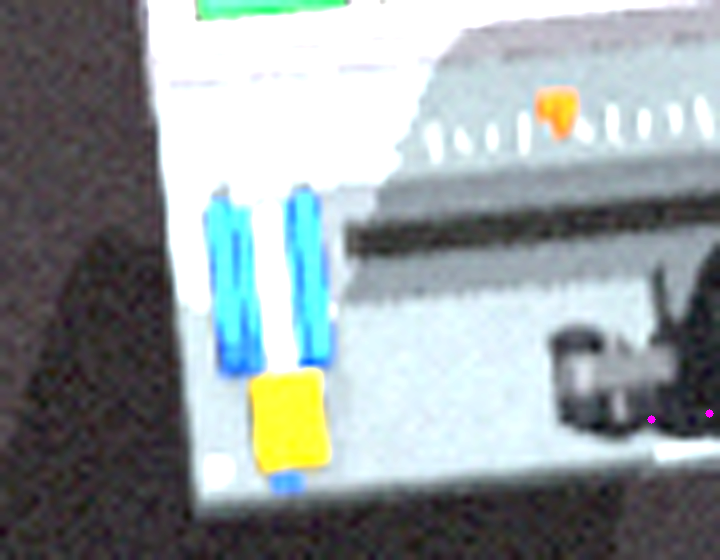

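Call:
send_rows(series="3.5 2.5 2 0 -0.4; 3.5 5 4 0 -0.4; 3.5 7.5 5.8 1 -0.4; 3.5 7.5 5.8 2 -0.4; 3.5 7.5 5.8 2 -0.4")

```text
t: 9.08
eef_pos: [0.5385, -0.2172, 0.1157]
tcp_rot: [0.999, 0.045, -0.003, -0.001]
wrist_force: [-1.3, 0.2, -0.7]
finger_gap: 0.0351
```

```bash
sed -i 's/^plan.*/plan((-45,-84.5,58),0)/' look.py; python3 look.py s15.png 280 110 350 180 8 side;python3 look.py t15.png 310 170 390 240 8 top
```

```text
t 9.08 now rack [-46.1 -80.6 115.7] yaw 0.45 F [-1.3  0.2 -0.7] gap 35.1 -> shift cm [0.14 0.41 5.77] turn 0.4
t 9.13 now rack [-46.8 -80.2 116.8] yaw 0.46 F [-0.7  0.8  0.8] gap 35.1 -> shift cm [0.21 0.45 5.88] turn 0.5
```

View pics/s15.png

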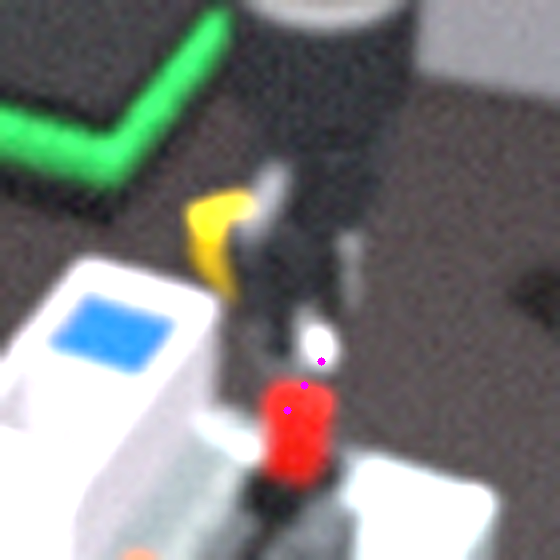

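View pics/t15.png

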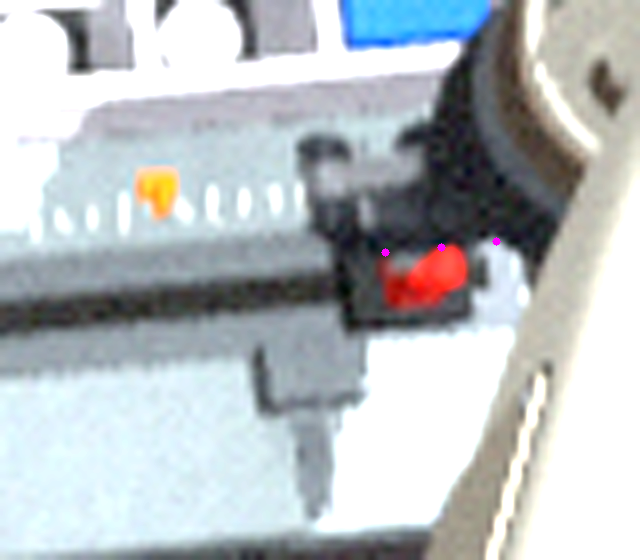

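Call:
send_rows(series="3.5 0.15 0.42 1.5 0.5; 3.5 0.15 0.42 3 0.5; 3.5 0.15 0.42 4.5 0.5; 3.5 0.15 0.42 5.5 0.5; 3.5 0.15 0.42 5.9 0.5")

```text
t: 9.6
eef_pos: [0.5396, -0.2215, 0.0593]
tcp_rot: [0.999, 0.041, -0.001, -0.001]
wrist_force: [-0.4, 0.0, 0.0]
finger_gap: 0.0349
```

```bash
python3 look.py s16.png 280 110 350 180 8 side
```

```text
t 9.60 now rack [-45.3 -85.   59.3] yaw -0.07 F [-0.4  0.   0. ] gap 34.9 -> shift cm [ 0.03 -0.05  0.13] turn -0.1
```

View pics/s16.png

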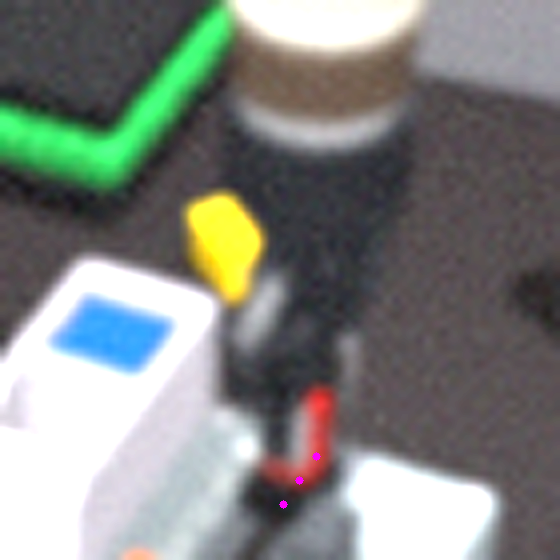

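Call:
send_rows(series="2.5 0 0 0.1 0; 1.5 0 0 0.1 0; 1 0 0 0.1 0; 1 0 0 0.1 0; 1 0 0 0.1 0")

```text
t: 10.07
eef_pos: [0.5406, -0.2194, 0.0601]
tcp_rot: [0.999, 0.041, -0.0, -0.003]
wrist_force: [-3.2, 8.8, 3.1]
finger_gap: 0.0168
```

```bash
python3 -c "
from h import *
plan((-45,-5.5,58),0)"
```

```text
t 10.07 now rack [-44.1 -82.9  60.1] yaw 0.00 F [-3.2  8.8  3.1] gap 16.8 -> shift cm [-0.09 -7.74  0.25] turn 0.0
```

Call:
send_rows(series="1 0 -1.2 0 0; 1 0 -2.8 0 0; 1 0 -4.4 0 0; 1 0 -6 0 0; 1 0 -7.2 0 0")

```text
t: 10.48
eef_pos: [0.5352, -0.1528, 0.0601]
tcp_rot: [0.999, 0.04, 0.0, 0.003]
wrist_force: [-2.4, -7.5, -0.4]
finger_gap: 0.0171
```

Call:
send_rows(series="1 0 -0.6 0 0; 1 0 -0.6 0 0")

```text
t: 10.65
eef_pos: [0.5347, -0.1454, 0.0601]
tcp_rot: [0.999, 0.04, 0.0, 0.002]
wrist_force: [-3.7, -1.9, 3.1]
finger_gap: 0.017
```

```bash
python3 look.py s17.png 265 130 345 200 8 side;python3 look.py t17.png 290 150 370 220 8 top
```

```text
t 10.65 now rack [-44.   -8.7  60.1] yaw -0.09 F [-3.7 -1.9  3.1] gap 17.0 -> shift cm [-0.09  7.57  0.23] turn -0.1
t 10.70 now rack [-44.   -8.7  60.1] yaw -0.10 F [-4.1 -1.7  3.9] gap 16.9 -> shift cm [-0.09  7.58  0.22] turn -0.1
```

View pics/s17.png

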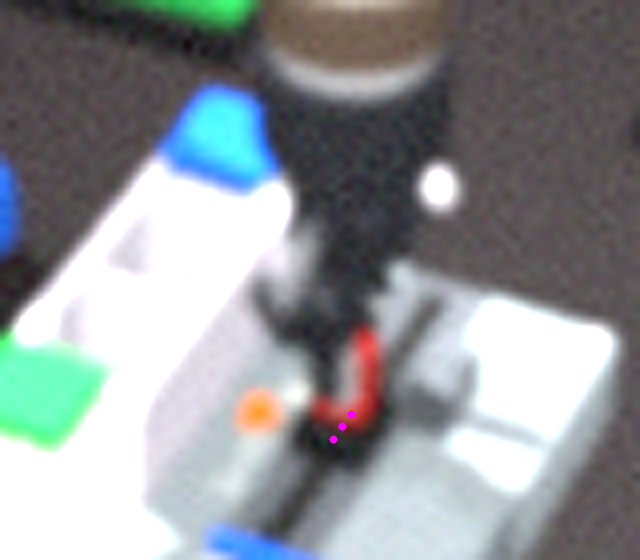

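View pics/t17.png

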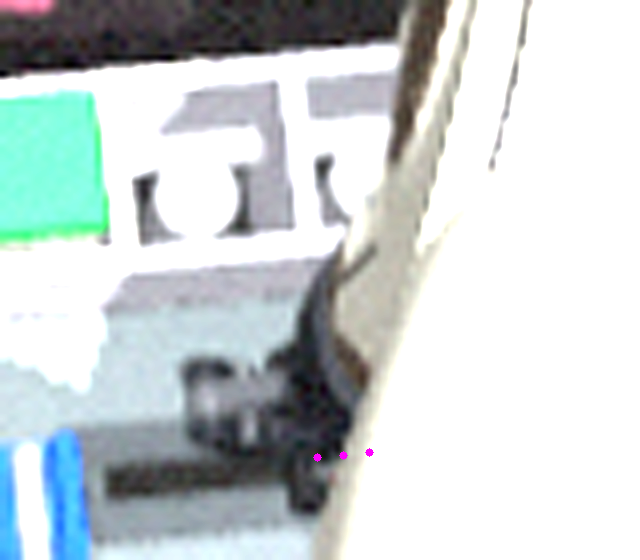

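Call:
send_rows(series="1 0 -0.42 0 0; 1 0 -0.42 0 0; 1 0 -0.42 0 0; 2.5 0 -0.42 0 0; 3.5 0 -0.42 0 0")

```text
t: 11.17
eef_pos: [0.5355, -0.1407, 0.0594]
tcp_rot: [0.999, 0.04, 0.001, -0.001]
wrist_force: [-0.2, 0.7, -0.2]
finger_gap: 0.0343
```

```bash
python3 -c "
from h import *
plan((-45,-5.5,58),0)"
```

```text
t 11.17 now rack [-42.8  -4.1  59.4] yaw -0.14 F [-0.2  0.7 -0.2] gap 34.3 -> shift cm [-0.22  0.14  0.14] turn -0.1
```

Call:
send_rows(series="3.5 0 0 -2 0; 3.5 0 0 -5 0; 4 0 0 -9 0; 5 -2 0 -12 0; 6 -6 0 -12 0")

```text
t: 11.58
eef_pos: [0.4829, -0.1468, 0.186]
tcp_rot: [0.999, 0.041, 0.009, 0.002]
wrist_force: [0.7, -1.2, 1.5]
finger_gap: 0.0597
```

Call:
send_rows(series="6 -4 2 0 0; 6 -8 5 0 0; 6 -12 9 0 0; 6 -12 13 0 0; 6 -12 13 0 0")

```text
t: 12.0
eef_pos: [0.3646, -0.2879, 0.1798]
tcp_rot: [0.999, 0.039, 0.001, 0.001]
wrist_force: [0.5, -0.3, 0.5]
finger_gap: 0.0601
```

```bash
python3 look.py s18.png 250 120 350 210 7 side;python3 look.py t18.png 270 150 380 250 7 top; python3 -c "
from h import *
show('side','s18.png',(250,120,350,210),8);show('top','t18.png',(265,145,385,250),6)"
```

```text
t 12.00 now rack [-225.3 -136.7  179.8] yaw -0.29 F [ 0.5 -0.3  0.5] gap 60.1 -> shift cm [17.97 -5.34 12.21] turn -0.3
t 12.05 now rack [-225.1 -138.9  179.6] yaw -0.43 F [ 0.2 -3.   0.8] gap 59.9 -> shift cm [17.94 -5.62 12.18] turn -0.4
```

View pics/s18.png

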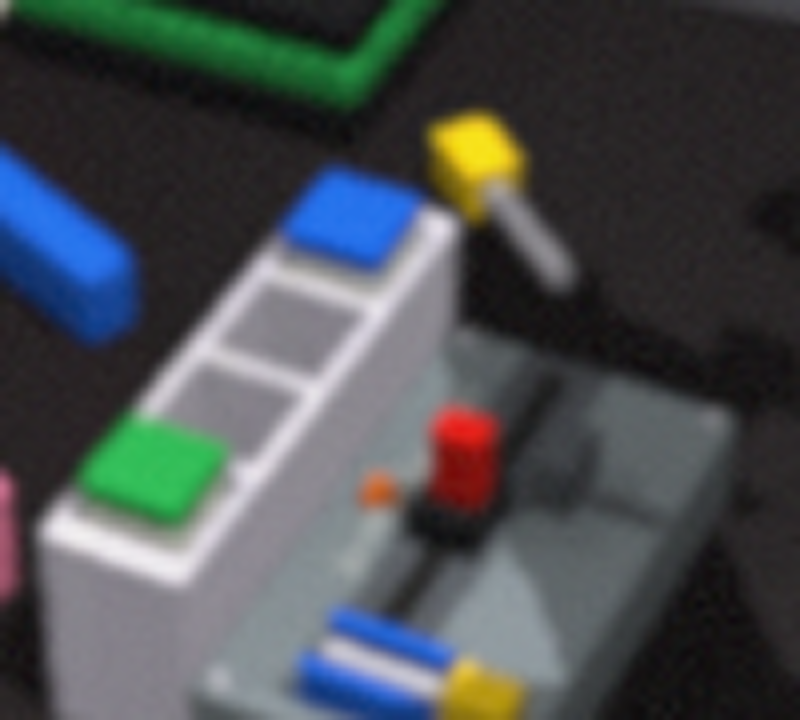

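View pics/t18.png

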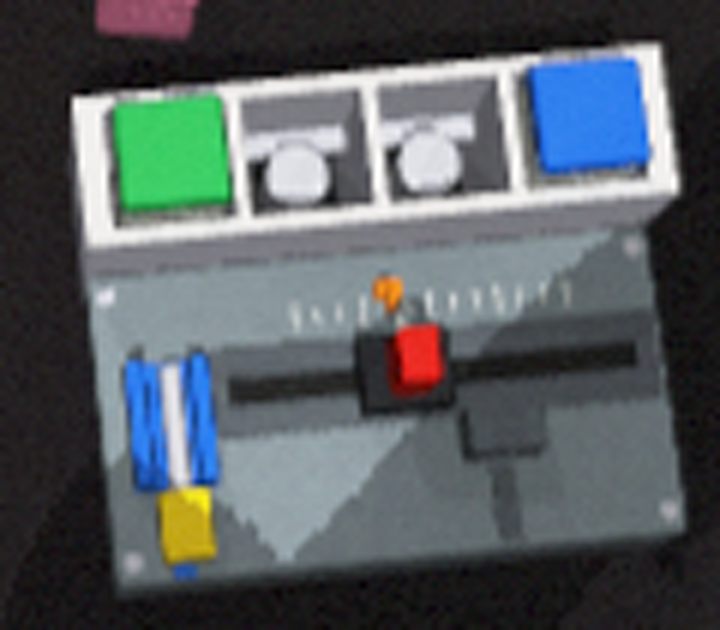

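```bash
python3 -c "
from h import *
np.set_printoptions(precision=0,suppress=True)
C=lambda p:(proj('top',fromR(p))-[265,145]+.45)*6
S=lambda p:(proj('side',fromR(p))-[250,120]+.45)*8
for y in(-9,-6,-3):
  print(y,'carr L top/bot',C((-45,y+20,68)),C((-45,y+20,50)),'R',C((-45,y-20,68)),'red topR',C((-45,y-9,108)),'topL',C((-45,y+9,108)),'footL',C((-45,y+9,70)))
  print('  side: red top ctr',S((-45,y,108)),'foot',S((-45,y,70)),'carr near',S((-45,y+20,60)))
for y in(-8,-5,-2): print('mark',y,C((-10,y,56)),S((-10,y,56)),C((-10,y,62)),C((-10,y,50)))
"
python3 - <<'E'
import sys;sys.path.insert(0,'.')
from h import *
show('top','t19.png',(315,185,350,220),20);show('side','s19.png',(290,165,320,195),20)
E
```

```text
-9 carr L top/bot [365. 375.] [359. 382.] R [457. 366.] red topR [446. 350.] topL [403. 355.] footL [391. 371.]
  side: red top ctr [468. 422.] foot [465. 490.] carr near [444. 537.]
-6 carr L top/bot [358. 375.] [353. 383.] R [450. 366.] red topR [439. 351.] topL [396. 355.] footL [384. 372.]
  side: red top ctr [465. 426.] foot [462. 494.] carr near [441. 541.]
-3 carr L top/bot [351. 376.] [346. 383.] R [443. 367.] red topR [432. 352.] topL [389. 356.] footL [377. 373.]
  side: red top ctr [461. 431.] foot [459. 498.] carr near [438. 546.]
mark -8 [394. 297.] [389. 490.] [396. 294.] [393. 300.]
mark -5 [388. 298.] [385. 494.] [390. 295.] [386. 301.]
mark -2 [381. 298.] [382. 498.] [383. 296.] [379. 301.]
```

View pics/t19.png

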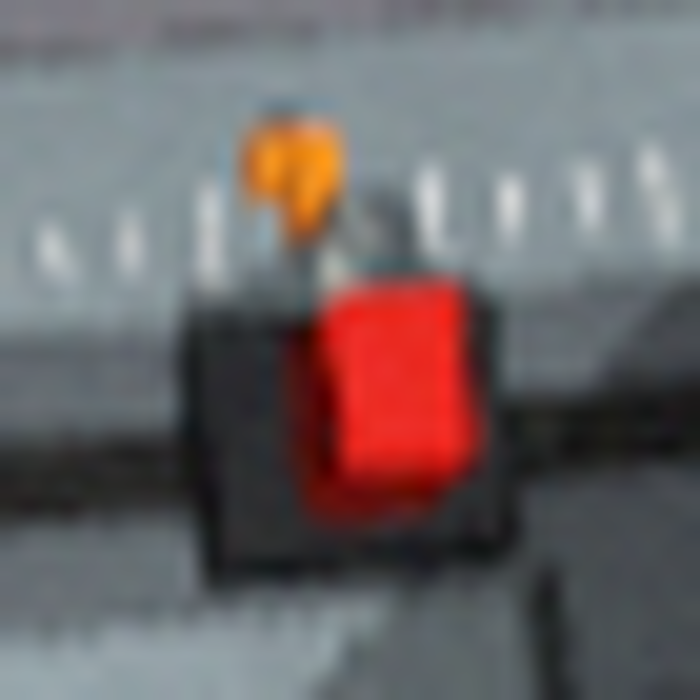

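View pics/s19.png

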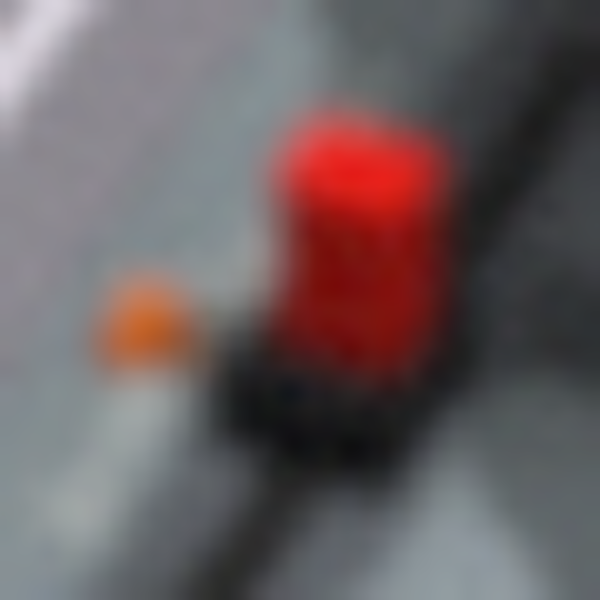

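Call:
send_rows(series="8.5 4 -1 0 -0.4; 8.5 8 -2 0 -0.4; 8.5 12 -3 0 -0.4; 8.5 16 -4 0 -0.4; 8.5 20 -5.2 0 -0.4")

```text
t: 12.52
eef_pos: [0.5631, -0.2149, 0.179]
tcp_rot: [0.999, 0.044, 0.001, -0.0]
wrist_force: [0.1, -1.4, 0.4]
finger_gap: 0.0849
```

Call:
send_rows(series="8.5 3 0 1 0; 8.5 6.8 0 2 0; 8.5 6.8 0 2 0; 8.5 6.8 0 2 0")

```text
t: 12.85
eef_pos: [0.6292, -0.2083, 0.1546]
tcp_rot: [0.999, 0.045, -0.003, -0.002]
wrist_force: [-1.5, -0.3, 0.0]
finger_gap: 0.0851
```

```bash
sed -i 's/^plan.*/plan((45,-86,92),0)/' look.py; python3 look.py s20.png 260 90 350 160 8 side;python3 look.py t20.png 310 130 400 200 8 top
```

```text
t 12.85 now rack [ 45.1 -79.2 154.6] yaw 0.48 F [-1.5 -0.3  0. ] gap 85.1 -> shift cm [0.02 0.7  6.26] turn 0.5
t 12.90 now rack [ 44.2 -80.1 156.8] yaw 0.40 F [-0.2 -0.4  0.6] gap 84.7 -> shift cm [0.09 0.61 6.48] turn 0.4
```

View pics/s20.png

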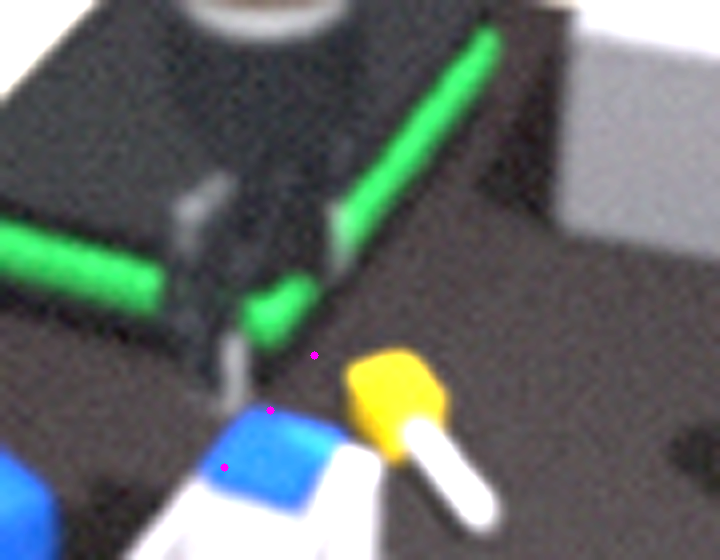

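View pics/t20.png

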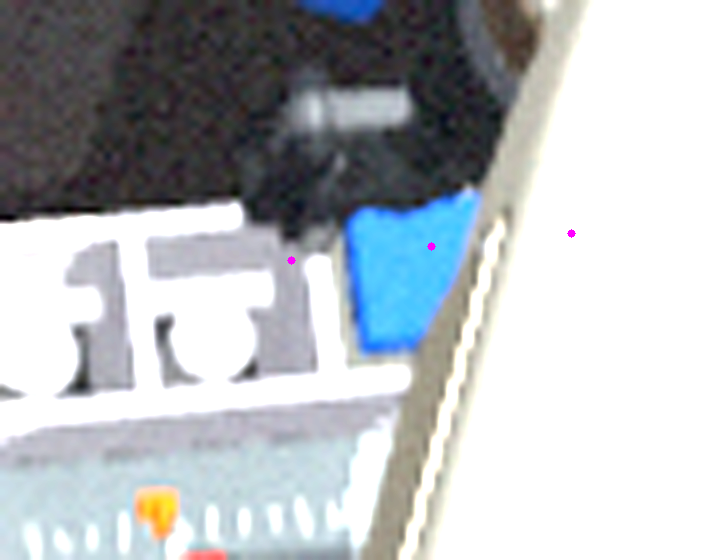

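Call:
send_rows(series="8.5 0.1 0.6 1.5 0.4; 8.5 0.1 0.6 3 0.4; 8.5 0.1 0.6 4.5 0.4; 8.5 0.1 0.6 4.5 0.4")

```text
t: 13.28
eef_pos: [0.6273, -0.2168, 0.1131]
tcp_rot: [0.999, 0.04, -0.001, -0.001]
wrist_force: [-0.5, -0.5, -0.5]
finger_gap: 0.0847
```

```bash
python3 look.py s21.png 260 90 350 160 8 side;python3 -c "
from h import *
r=np.array([45,-86+42,110])
for z in (110,125,140): print(z,(proj('side',fromR((45,-44,z)))-[260,90]+.5)*8)"
```

```text
t 13.28 now rack [ 42.4 -87.5 113.1] yaw -0.19 F [-0.5 -0.5 -0.5] gap 84.7 -> shift cm [ 0.26 -0.15  2.11] turn -0.2
110 [231.05362352 545.50661403]
125 [230.74968983 518.12417562]
140 [230.44081193 490.2962963 ]
```

View pics/s21.png

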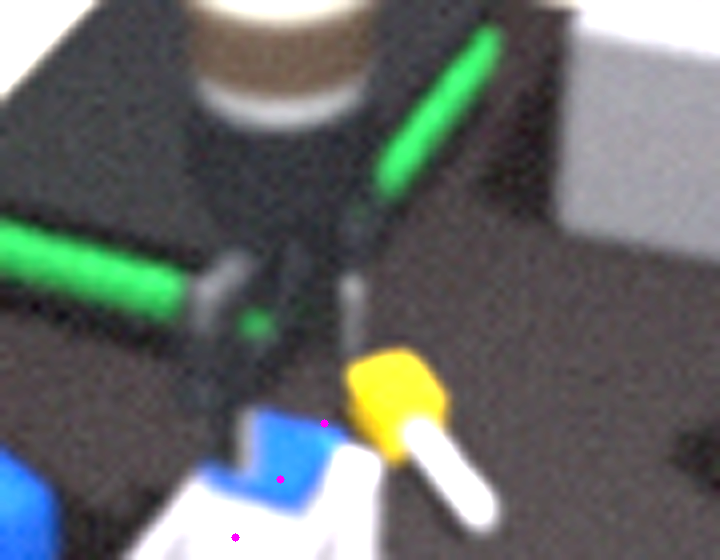

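Call:
send_rows(series="8.5 0.25 -0.15 1 -0.2; 8.5 0.25 -0.15 2 -0.2; 8.5 0.25 -0.15 2.6 -0.2; 8.5 0.25 -0.15 2.6 -0.2")

```text
t: 13.67
eef_pos: [0.6312, -0.2149, 0.0863]
tcp_rot: [0.999, 0.042, -0.001, -0.001]
wrist_force: [-0.2, 0.0, -0.6]
finger_gap: 0.0848
```

```bash
python3 look.py s22.png 260 90 350 160 8 side
```

```text
t 13.67 now rack [ 46.4 -85.9  86.3] yaw 0.08 F [-0.2  0.  -0.6] gap 84.8 -> shift cm [-0.15  0.01 -0.57] turn 0.1
```

View pics/s22.png

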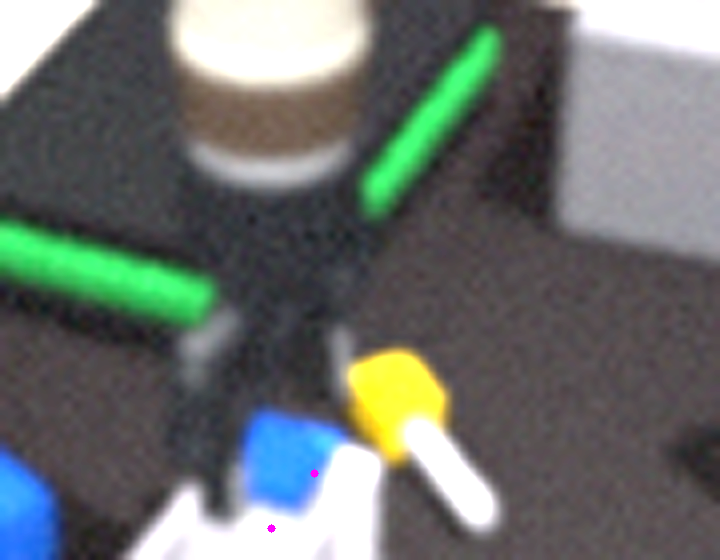

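Call:
send_rows(series="8 0 0 0.4 0; 7 0 0 0.4 0; 6 0 0 0.4 0; 5 0 0 0.4 0; 4 0 0 0.4 0")

```text
t: 14.13
eef_pos: [0.6327, -0.2153, 0.0847]
tcp_rot: [0.999, 0.042, 0.0, 0.0]
wrist_force: [-0.3, 0.0, 0.6]
finger_gap: 0.0444
```

Call:
send_rows(series="3.5 0 0 0 0; 3.5 0 0 0 0; 3.5 0 0 0 0")

```text
t: 14.38
eef_pos: [0.6326, -0.2154, 0.0846]
tcp_rot: [0.999, 0.042, 0.0, 0.0]
wrist_force: [-0.9, 0.3, 2.6]
finger_gap: 0.0449
```

```bash
python3 look.py s23.png 260 90 350 160 8 side
```

```text
t 14.38 now rack [ 47.9 -86.5  84.6] yaw 0.08 F [-0.9  0.3  2.6] gap 44.9 -> shift cm [-0.29 -0.05 -0.74] turn 0.1
```

View pics/s23.png

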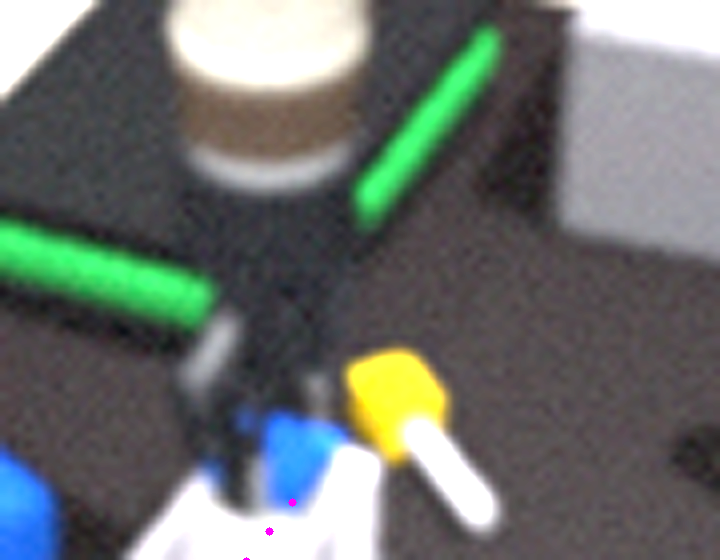

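Call:
send_rows(series="3.5 0 0 -1 0; 3.5 0 0 -2.5 0; 3.5 0 0 -4 0; 3.5 0 0 -5.5 0; 3.5 0 0 -7 0")

```text
t: 14.85
eef_pos: [0.6319, -0.2154, 0.1545]
tcp_rot: [0.999, 0.042, -0.001, -0.0]
wrist_force: [0.3, -0.2, -0.7]
finger_gap: 0.0447
```

```bash
python3 look.py s24.png 260 70 350 160 6 side;  python3 -c "
from h import *
snap('top','t24.png',(165,140,385,260),3)"
```

```text
t 14.85 now rack [ 47.1 -86.5 154.5] yaw 0.07 F [ 0.3 -0.2 -0.7] gap 44.7 -> shift cm [-0.2  -0.05  6.25] turn 0.1
```

View pics/s24.png

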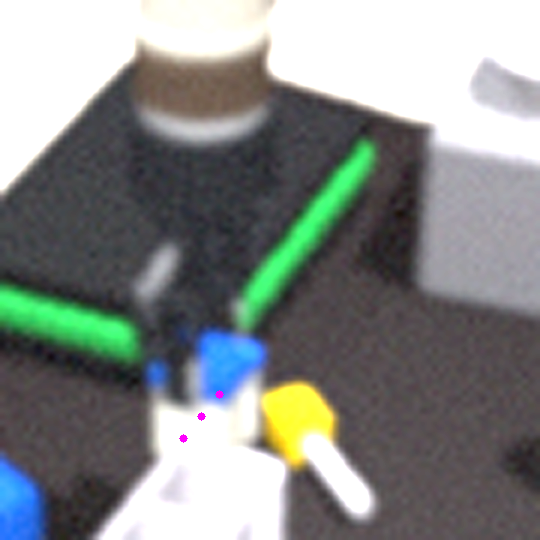

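View pics/t24.png

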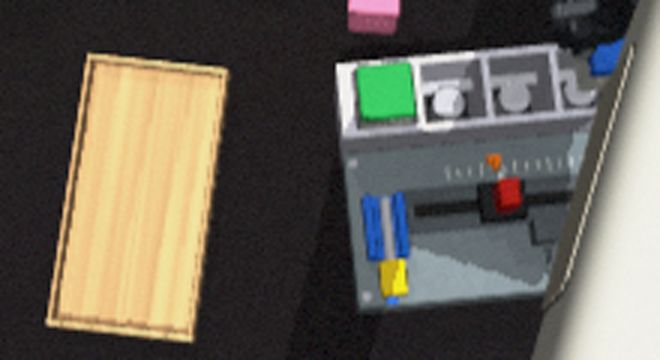

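Call:
send_rows(series="3.5 0 -2 -1 0; 3.5 0 -5.5 -2 0; 3.5 0 -9 -2 0; 3.5 0 -12.5 -2 0; 3.5 0 -16 -2 0")

```text
t: 15.37
eef_pos: [0.6181, -0.0548, 0.173]
tcp_rot: [0.999, 0.041, -0.001, -0.0]
wrist_force: [0.1, 1.1, -0.0]
finger_gap: 0.0447
```

Call:
send_rows(series="3.5 0 -3.5 0 0; 3.5 0 -7 0 0; 3.5 0 -10.5 0 0; 3.5 0 -14 0 0; 3.5 0 -17.5 0 0")

```text
t: 15.78
eef_pos: [0.607, 0.0881, 0.1729]
tcp_rot: [0.998, 0.067, -0.002, -0.011]
wrist_force: [-0.4, -0.3, -1.0]
finger_gap: 0.0449
```

Call:
send_rows(series="3.5 0.6 -2.5 0 3; 3.5 0.6 -4.7 0 6; 3.5 0.6 -4.7 0 11; 3.5 0.6 -4.7 0 11; 3.5 0.6 -4.7 0 11")

```text
t: 16.2
eef_pos: [0.6119, 0.0429, 0.1746]
tcp_rot: [0.999, 0.017, -0.004, -0.034]
wrist_force: [0.3, 0.3, -2.2]
finger_gap: 0.0448
```

```bash
cat > look2.py <<'E'
from h import *
import sys
np.set_printoptions(precision=4,suppress=True)
o,p,R=cur();print(o['t'],'tcp',p,'yaw',np.degrees(np.arctan2(R[1,0],R[0,0])),'gap',o['finger_gap'],'F',o['wrist_force'])
tag=sys.argv[1]
snap('side','s%s.png'%tag,(170,150,330,320),5 if 0 else 4);snap('top','t%s.png'%tag,(160,140,320,270),5)
E
python3 look2.py 25
```

```text
16.2 tcp [0.6119 0.0429 0.1746] yaw 2.010704517449926 gap 0.04480384019108709 F [ 0.3445  0.3468 -2.2139]
```

View pics/s25.png

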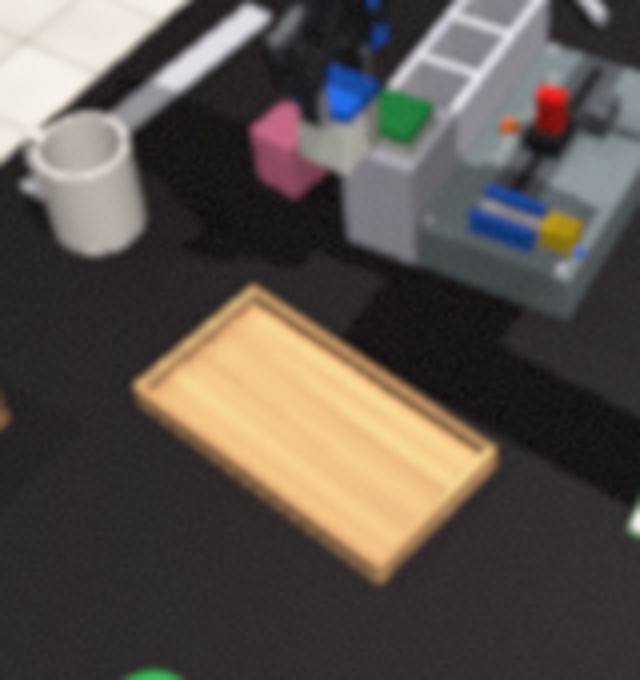

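View pics/t25.png

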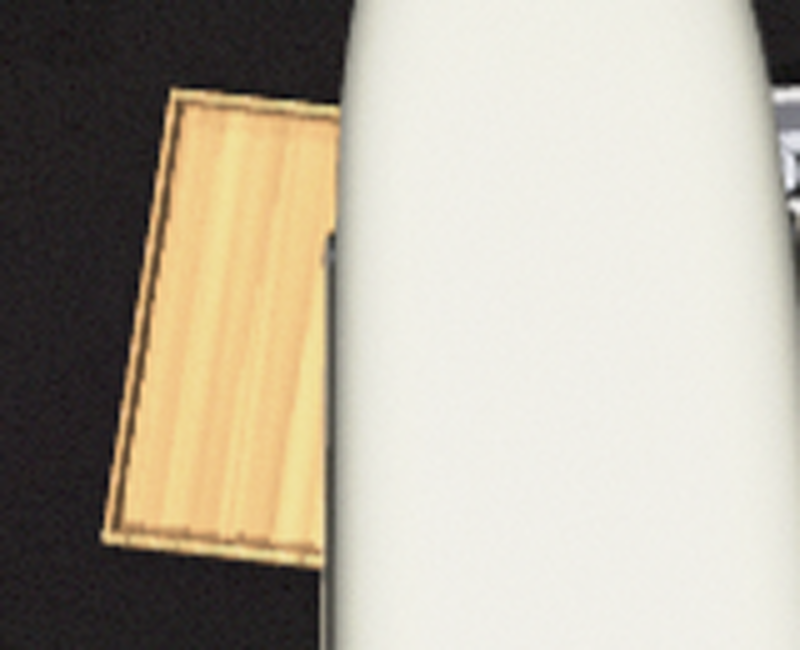

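Call:
send_rows(series="3.5 0 0 0 -7; 3.5 0 0 0 -14; 3.5 0 0 0 -21; 3.5 0 0 0 -28; 3.5 0 0 0 -35")

```text
t: 16.72
eef_pos: [0.6119, 0.0458, 0.1752]
tcp_rot: [0.946, 0.322, 0.007, -0.034]
wrist_force: [0.6, -0.4, -0.6]
finger_gap: 0.0449
```

```bash
python3 look2.py 26
```

```text
16.7167 tcp [0.6119 0.0458 0.1752] yaw 37.51329897524628 gap 0.04485916739765237 F [ 0.5848 -0.4107 -0.6496]
```

```bash
python3 -c "
from h import *
o,p,R=cur();print(np.round(np.degrees(o['joint_pos']),1));print(R.round(4))"
```

```text
[  2.2  28.   16.1  78.5   3.9 145. ]
[[ 0.7965  0.6045 -0.0095]
 [ 0.6036 -0.7943  0.0682]
 [ 0.0337 -0.0601 -0.9976]]
```

Call:
send_rows(series="3.5 0 0 0 -7; 3.5 0 0 0 -14; 3.5 0 0 0 -21; 3.5 0 0 0 -28; 3.5 0 0 0 -35")

```text
t: 17.23
eef_pos: [0.6119, 0.046, 0.1752]
tcp_rot: [0.807, 0.59, 0.016, -0.03]
wrist_force: [1.0, 0.2, -0.7]
finger_gap: 0.0446
```

```bash
python3 -c "
from h import *
o,p,R=cur();print(np.round(np.degrees(o['joint_pos']),1));print(p,R.round(4))"
```

```text
[  2.2  28.   16.1  78.5   3.9 109.8]
[0.61186633 0.04596814 0.17518007] [[ 0.3029  0.953  -0.0096]
 [ 0.951  -0.3016  0.0682]
 [ 0.0621 -0.0298 -0.9976]]
```

```bash
cat >> h.py <<'E'
def plan2(w,yaw,c,zs=None):
    "move so the point at tool offset c (mm) ends at world w (m), tool x at world yaw deg"
    o,p,R=cur();y=np.degrees(np.arctan2(R[1,0],R[0,0]));turn=y-yaw
    Rn=R@Ro.from_euler('z',turn,degrees=True).as_matrix()
    tcp=np.array(w)-Rn@(np.array(c)/1e3)
    print('t %.2f'%o['t'],'tcp',p.round(4),'yaw %.1f'%y,'gap %.1f'%(o['finger_gap']*1e3),'F',np.round(o['wrist_force'],1),'pt now',(p+R@(np.array(c)/1e3)).round(4))
    print('shift cm',(R.T@(tcp-p)*100).round(2),'turn %.1f'%turn, 'tilt',R[:,2].round(3))
E
python3 -c "
from h import *
plan2((.6066,.1655,.15),83,(-2.9,.5,-14.4))"
```

```text
t 17.23 tcp [0.6119 0.046  0.1752] yaw 72.3 gap 44.6 F [ 1.   0.2 -0.7] pt now [0.6116 0.0421 0.1894]
shift cm [11.33 -4.14  4.77] turn -10.7 tilt [-0.01   0.068 -0.998]
```

Call:
send_rows(series="3.5 3 -1 1 -5.3; 3.5 6 -2 2 -10.7; 3.5 9 -3 3 -10.7; 3.5 11.3 -4.1 4.8 -10.7; 3.5 11.3 -4.1 4.8 -10.7")

```text
t: 17.65
eef_pos: [0.6042, 0.174, 0.1323]
tcp_rot: [0.748, 0.663, 0.017, -0.031]
wrist_force: [-0.6, -0.5, -2.5]
finger_gap: 0.0451
```

```bash
python3 look2.py 27; python3 -c "
from h import *
plan2((.6066,.1655,.06),83,(-2.9,.5,-14.4))"
```

```text
17.65 tcp [0.6042 0.174  0.1323] yaw 83.04740085194814 gap 0.04507546281936952 F [-0.6138 -0.4578 -2.4611]
t 17.75 tcp [0.6058 0.1701 0.1344] yaw 82.9 gap 45.1 F [ 0.9  0.  -1.1] pt now [0.6061 0.1662 0.1486]
shift cm [-0.64  0.24  8.83] turn -0.1 tilt [-0.012  0.067 -0.998]
```

View pics/s27.png

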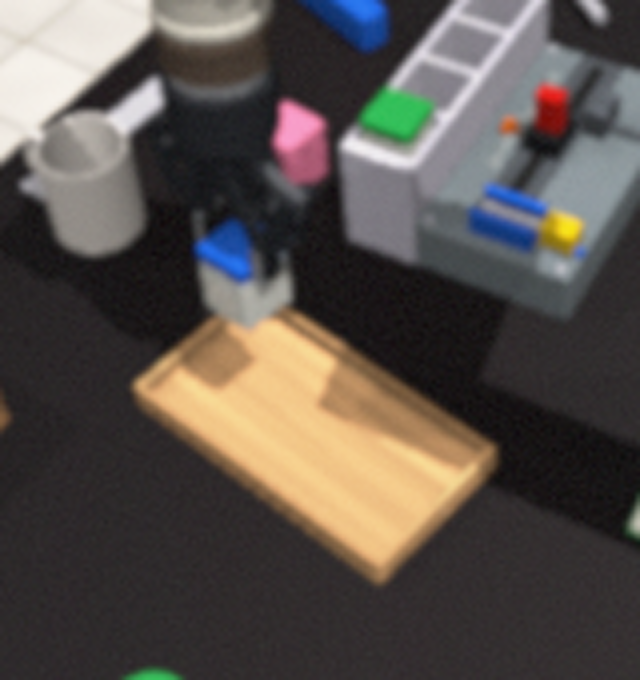

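View pics/t27.png

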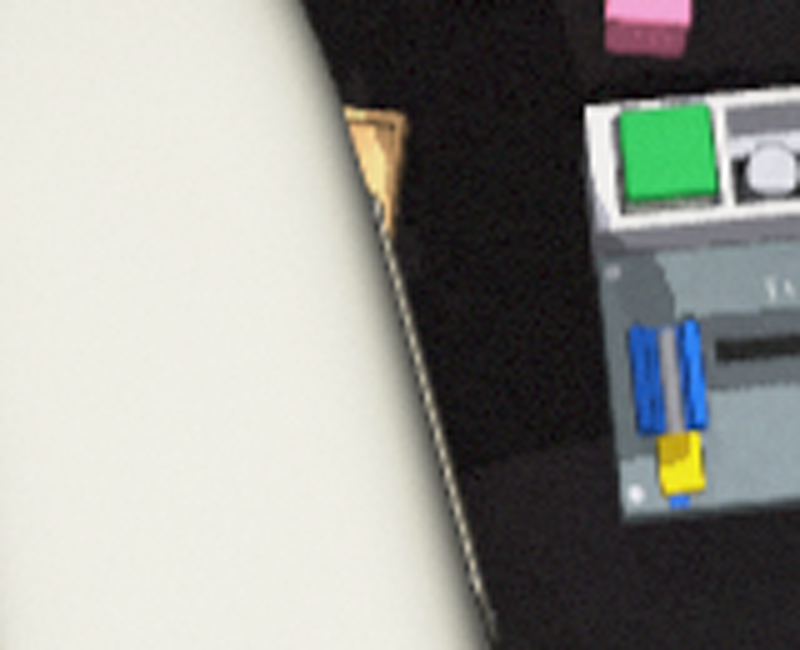

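Call:
send_rows(series="3.5 -0.2 0.1 3 0; 3.5 -0.4 0.2 6 0; 3.5 -0.6 0.24 8 0; 3.5 -0.64 0.24 8.8 0; 3.5 -0.64 0.24 8.8 0")

```text
t: 18.17
eef_pos: [0.6062, 0.167, 0.0452]
tcp_rot: [0.75, 0.661, 0.017, -0.03]
wrist_force: [0.2, -0.2, -2.5]
finger_gap: 0.0446
```

```bash
python3 look2.py 28; python3 -c "
from h import *
plan2((.6066,.1655,.038),83,(-2.9,.5,-14.4))
for z in(0,.022,.005): print((proj('side',(.6066,.1655,z))-[170,150])*4)"
```

```text
18.1667 tcp [0.6062 0.167  0.0452] yaw 82.7469978719433 gap 0.04459561843159022 F [ 0.168  -0.1678 -2.451 ]
t 18.27 tcp [0.6088 0.168  0.0486] yaw 82.8 gap 45.0 F [ 0.5 -0.   0.4] pt now [0.609  0.1641 0.0627]
shift cm [-0.06 -0.22  2.48] turn -0.2 tilt [-0.008  0.068 -0.998]
[266.07957877 392.04289484]
[263.12897174 374.62643188]
[265.41567572 388.12409345]
```

View pics/s28.png

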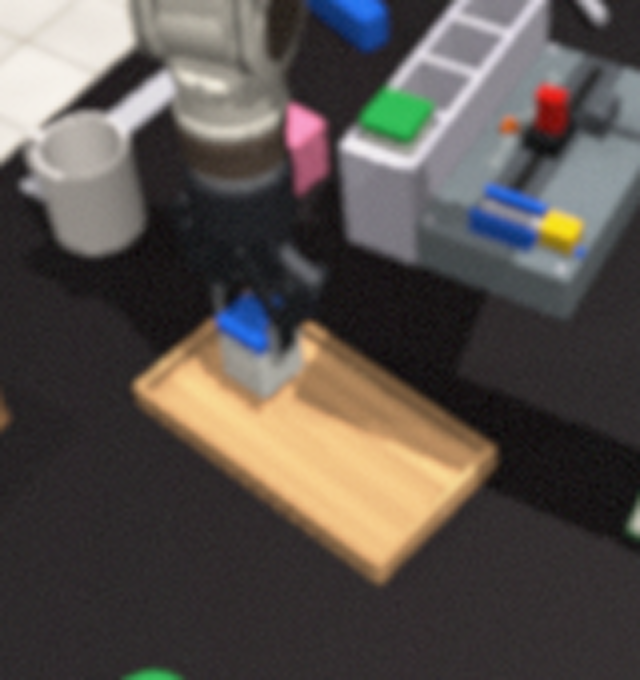

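Call:
send_rows(series="3.5 0 -0.2 0.8 0; 3.5 0 -0.2 1.5 0; 3.5 0 -0.2 2 0; 3.5 0 -0.2 2.3 0; 3.5 0 -0.2 2.3 0")

```text
t: 18.68
eef_pos: [0.6047, 0.1704, 0.0234]
tcp_rot: [0.749, 0.662, 0.018, -0.029]
wrist_force: [-0.8, 0.9, -1.9]
finger_gap: 0.0447
```

```bash
python3 look2.py 29; python3 -c "
from h import *
plan2((.6066,.1655,.035),83,(-2.9,.5,-14.4))"
```

```text
18.6833 tcp [0.6047 0.1704 0.0234] yaw 82.93530829090265 gap 0.04468515101142335 F [-0.844   0.9196 -1.9238]
t 18.78 tcp [0.6053 0.1705 0.0242] yaw 82.9 gap 44.7 F [-0.2  0.4 -1.6] pt now [0.6056 0.1666 0.0383]
shift cm [-0.12  0.12  0.33] turn -0.1 tilt [-0.01   0.068 -0.998]
```

View pics/s29.png

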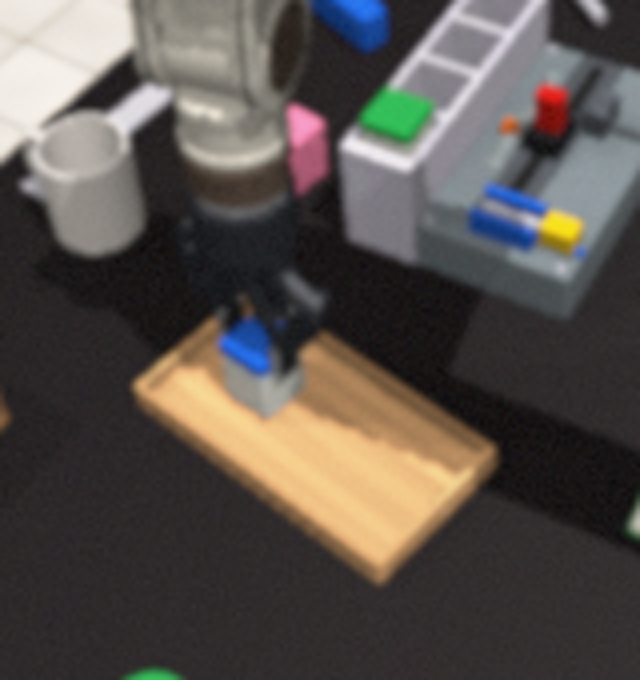

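Call:
send_rows(series="3.5 0 0 0.2 0; 3.5 0 0 0.25 0; 5 0 0 0.25 0; 6 0 0 0.25 0; 6.5 0 0 0.25 0")

```text
t: 19.2
eef_pos: [0.6056, 0.1706, 0.022]
tcp_rot: [0.749, 0.662, 0.019, -0.029]
wrist_force: [-0.7, -0.2, -0.3]
finger_gap: 0.0646
```

Call:
send_rows(series="6.8 0 0 0 0; 7 0 0 -2 0; 7 0 0 -5.5 0; 7 0 0 -9 0; 7 0 0 -13 0")

```text
t: 19.62
eef_pos: [0.6054, 0.1614, 0.1514]
tcp_rot: [0.749, 0.662, 0.017, -0.029]
wrist_force: [1.4, 1.3, -0.0]
finger_gap: 0.0701
```

```bash
python3 look2.py 30; python3 -c "
from h import *
plan2((fromR((45,87,150))),94.7,(0,0,0))"
```

```text
19.6167 tcp [0.6054 0.1614 0.1514] yaw 82.92499111571075 gap 0.07007849435679292 F [ 1.4004  1.2768 -0.0401]
t 19.72 tcp [0.6115 0.1625 0.1601] yaw 83.0 gap 69.8 F [1.3 0.6 1.3] pt now [0.6115 0.1625 0.1601]
shift cm [-20.33   2.91  -0.46] turn -11.7 tilt [ 0.005  0.071 -0.997]
```

View pics/s30.png

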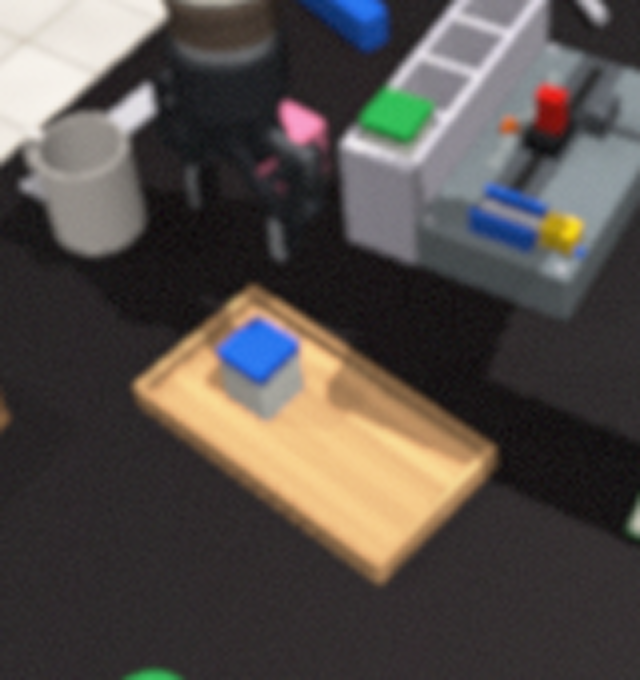

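```bash
python3 -c "
from h import *
plan2((fromR((45,87,165))),94.7,(0,0,-27))"
```

```text
t 19.72 tcp [0.6115 0.1625 0.1601] yaw 83.0 gap 69.8 F [1.3 0.6 1.3] pt now [0.6114 0.1605 0.187 ]
shift cm [-20.22   2.9    0.75] turn -11.7 tilt [ 0.005  0.071 -0.997]
```

Call:
send_rows(series="8.5 -4 0.6 0 -6; 8.5 -8 1.2 0 -11.7; 8.5 -12 1.8 0 -11.7; 8.5 -16 2.4 0.3 -11.7; 8.5 -20.2 2.9 0.7 -11.7")

```text
t: 20.13
eef_pos: [0.6108, -0.042, 0.1308]
tcp_rot: [0.677, 0.735, 0.022, -0.026]
wrist_force: [0.7, -0.7, 0.1]
finger_gap: 0.085
```

Call:
send_rows(series="8.5 0 0 0 0;8.5 0 0 0 0")

```text
t: 20.3
eef_pos: [0.6099, -0.0432, 0.1297]
tcp_rot: [0.679, 0.733, 0.021, -0.027]
wrist_force: [0.6, 0.2, 0.5]
finger_gap: 0.0849
```

```bash
python3 -c "
from h import *
snap('side','s31.png',(230,100,330,200),7);snap('top','t31.png',(260,130,360,210),7)
plan2((fromR((45,87,112))),94.7,(0,0,-27))"
```

```text
t 20.40 tcp [ 0.6105 -0.0403  0.1305] yaw 94.6 gap 84.8 F [0.9 0.3 1. ] pt now [ 0.6108 -0.0422  0.1575]
shift cm [-0.4   0.49  4.53] turn -0.1 tilt [-0.01   0.069 -0.998]
```

View pics/s31.png

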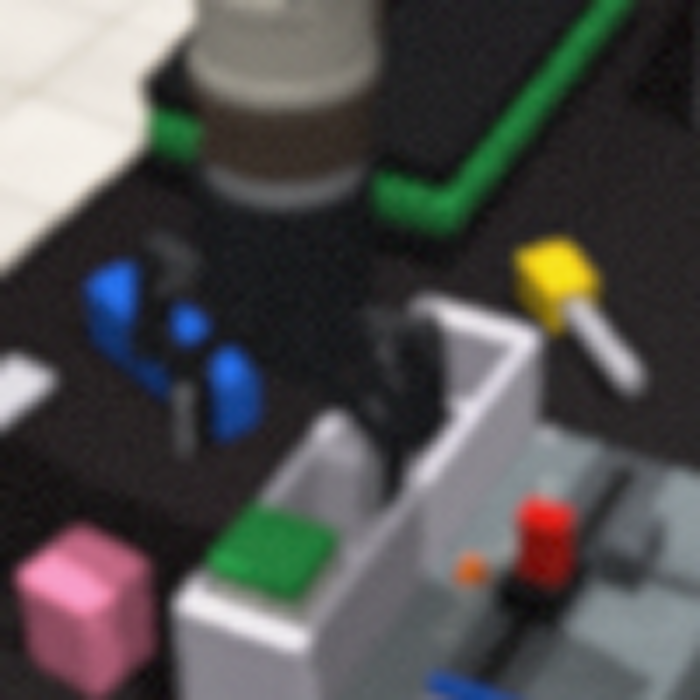

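View pics/t31.png

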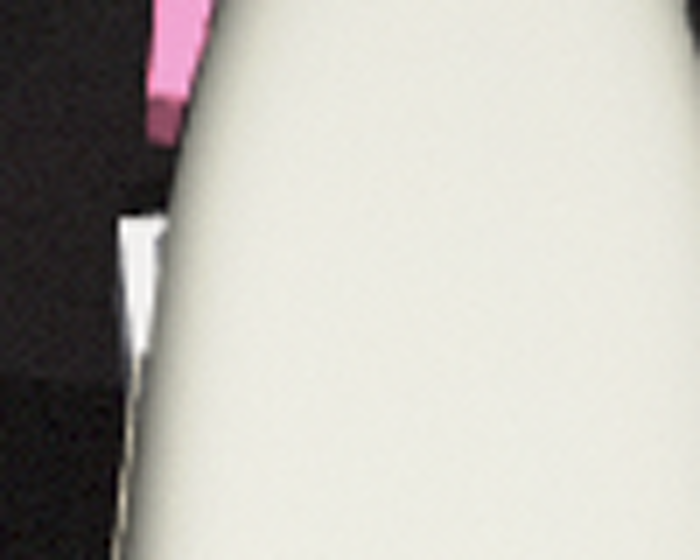

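Call:
send_rows(series="8.5 0 0.45 1 0; 8.5 0 0.45 2 0; 8.5 0 0.45 3 0; 8.5 0 0.45 3 0; 8.5 0 0.45 3 0")

```text
t: 20.82
eef_pos: [0.6136, -0.037, 0.0991]
tcp_rot: [0.677, 0.735, 0.021, -0.028]
wrist_force: [0.0, -0.1, 0.5]
finger_gap: 0.085
```

```bash
python3 -c "
from h import *
plan2((fromR((45,87,112))),94.7,(0,0,-27))
snap('side','s32.png',(230,100,330,200),7)
im=cv2.imread('pics/s32.png');im=np.clip(im.astype(float)*2.2,0,255).astype('uint8')
o,p,R=cur()
for z in(-27,-34):
 for y in(-42.5,0,42.5):
  q=p+R@np.array([0,y,z])/1e3; q=(proj('side',q)-[230,100]+.5)*7;cv2.circle(im,tuple(int(a) for a in q),4,(255,0,255),-1)
cv2.imwrite('pics/s32.png',im)
"
```

```text
t 20.82 tcp [ 0.6136 -0.037   0.0991] yaw 94.7 gap 85.0 F [ 0.  -0.1  0.5] pt now [ 0.6139 -0.0389  0.126 ]
shift cm [-0.49  0.13  1.37] turn 0.0 tilt [-0.013  0.068 -0.998]
```

View pics/s32.png

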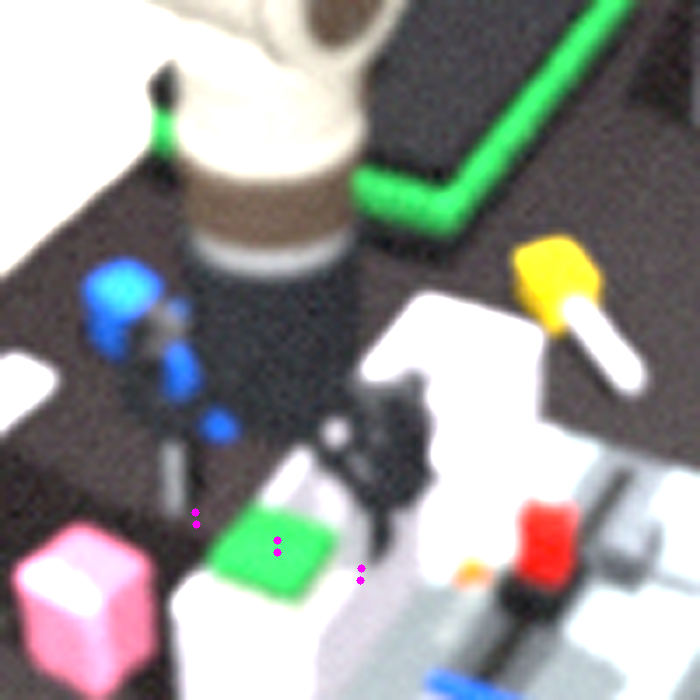

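Call:
send_rows(series="8.5 -0.3 0.1 0.5 0; 8.5 -0.3 0.1 1 0; 8.5 -0.3 0.1 1.3 0; 7.5 -0.3 0.1 1.3 0; 6.5 -0.3 0.1 1.3 0")

```text
t: 21.28
eef_pos: [0.6156, -0.0402, 0.0873]
tcp_rot: [0.677, 0.735, 0.022, -0.027]
wrist_force: [0.6, 0.4, -0.2]
finger_gap: 0.0658
```

Call:
send_rows(series="5.5 0 0 0 0; 4.5 0 0 0 0; 3.5 0 0 0 0; 3.5 0 0 0 0; 3.5 0 0 0 0")

```text
t: 21.7
eef_pos: [0.6162, -0.0402, 0.0883]
tcp_rot: [0.677, 0.735, 0.022, -0.026]
wrist_force: [-0.6, -0.0, 3.0]
finger_gap: 0.0449
```

```bash
python3 -c "
from h import *
plan2((fromR((45,87,112))),94.7,(0,0,-27))
snap('side','s33.png',(230,100,330,200),7)
im=cv2.imread('pics/s33.png');im=np.clip(im.astype(float)*2.2,0,255).astype('uint8')
cv2.imwrite('pics/s33.png',im)
"
```

```text
t 21.70 tcp [ 0.6162 -0.0402  0.0883] yaw 94.7 gap 44.9 F [-0.6 -0.   3. ] pt now [ 0.6164 -0.0421  0.1152]
shift cm [-0.08 -0.1   0.31] turn -0.0 tilt [-0.009  0.068 -0.998]
```

View pics/s33.png

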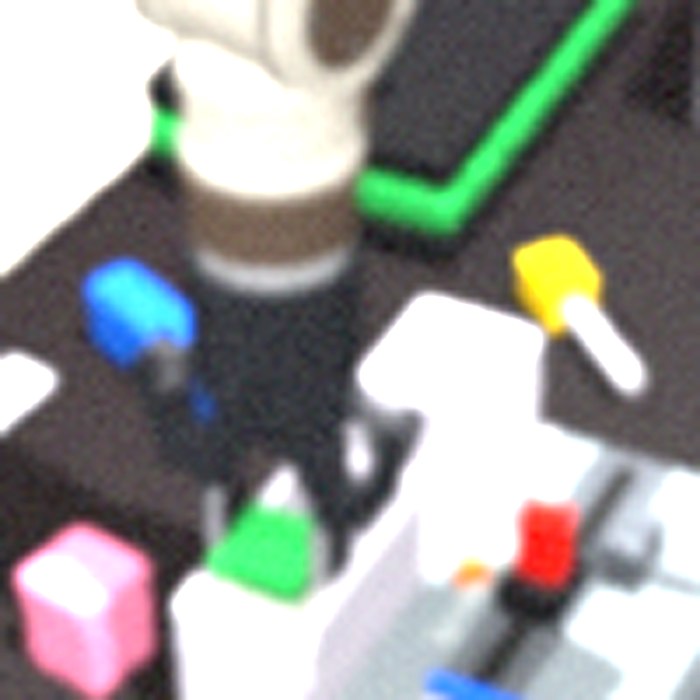

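Call:
send_rows(series="3.5 0.07 0 -1 0; 3.5 0.17 0 -2.5 0; 3.5 0.27 0 -4 0; 3.5 0.4 0 -6 0; 3.5 0.5 0 -7.5 0")

```text
t: 22.17
eef_pos: [0.6162, -0.0402, 0.1642]
tcp_rot: [0.677, 0.735, 0.022, -0.027]
wrist_force: [0.1, -0.1, -0.7]
finger_gap: 0.0449
```

```bash
python3 look2.py 34;python3 -c "
from h import *
snap('side','s34.png',(170,100,350,270),4)
T=fromR((45,87,99)); print(T)
# canister centre offset in tool frame at grasp
R=None
import numpy as np
o,p,R=cur()
c=R.T@(T-np.array([.6162,-.0402,.0883]))*1e3;print('c',c)
plan2((.4974,.1785,.15),83.2,c)"
```

```text
22.1667 tcp [ 0.6162 -0.0402  0.1642] yaw 94.66175364079885 gap 0.04490229797914114 F [ 0.0841 -0.1372 -0.7234]
[ 0.61547759 -0.04268761  0.099     ]
c [ -1.68681658  -0.93351239 -10.83897183]
t 22.32 tcp [ 0.6172 -0.0404  0.1641] yaw 94.7 gap 44.7 F [-0.2 -0.1 -1.1] pt now [ 0.6164 -0.0428  0.1748]
shift cm [ 22.79 -10.03   4.05] turn 11.5 tilt [-0.007  0.068 -0.998]
```

View pics/s34.png

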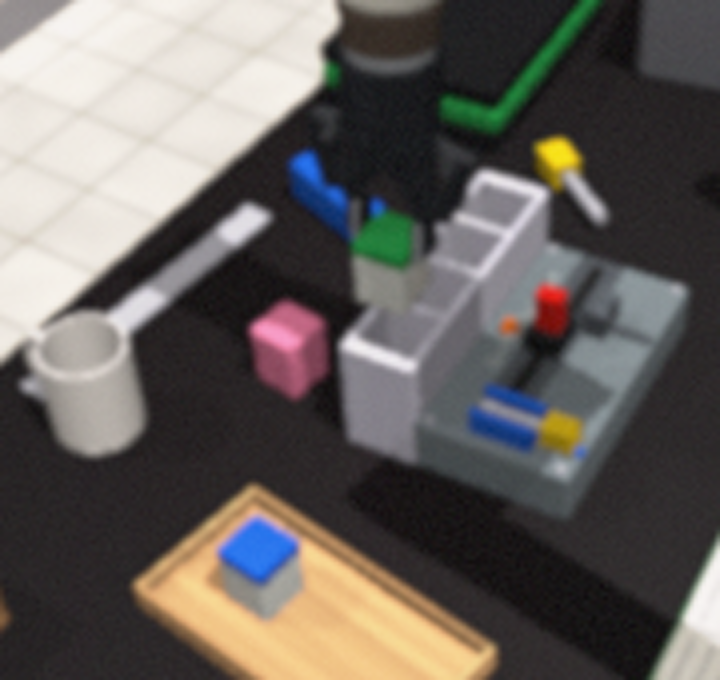

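View pics/t34.png

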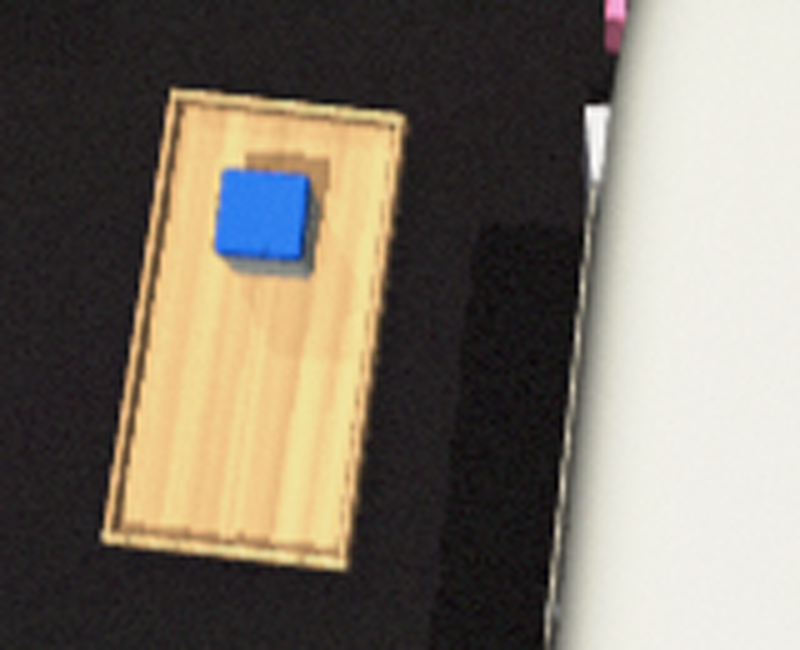

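Call:
send_rows(series="3.5 3.6 -1 0 0; 3.5 7.2 -2.6 0 0; 3.5 10.8 -4.2 0 0; 3.5 14.4 -6 1 5; 3.5 18 -8 2 11.5")

```text
t: 22.73
eef_pos: [0.5207, 0.1342, 0.1543]
tcp_rot: [0.749, 0.661, 0.019, -0.029]
wrist_force: [0.2, 1.1, -1.6]
finger_gap: 0.0445
```

```bash
python3 -c "
from h import *
plan2((.4974,.1785,.10),83.2,(-1.7,-.9,-10.8))"
```

```text
t 22.73 tcp [0.5207 0.1342 0.1543] yaw 82.8 gap 44.5 F [ 0.2  1.1 -1.6] pt now [0.5197 0.1319 0.165 ]
shift cm [ 3.91 -2.67  6.82] turn -0.4 tilt [-0.01   0.068 -0.998]
```

Call:
send_rows(series="3.5 2 -1.3 2 0; 3.5 3.9 -2.6 4.5 0; 3.5 3.9 -2.6 6.5 0; 3.5 3.9 -2.6 6.5 0; 3.5 3.9 -2.6 6.5 0")

```text
t: 23.15
eef_pos: [0.4982, 0.1787, 0.0919]
tcp_rot: [0.747, 0.664, 0.017, -0.03]
wrist_force: [0.4, -0.5, -1.0]
finger_gap: 0.0444
```

```bash
python3 look2.py 35;python3 -c "
from h import *
plan2((.4974,.1785,.038),83.2,(-1.7,-.9,-10.8))"
```

```text
23.15 tcp [0.4982 0.1787 0.0919] yaw 83.15771964894881 gap 0.04440550831266913 F [ 0.3781 -0.4585 -1.0312]
t 23.25 tcp [0.501  0.1787 0.0943] yaw 83.1 gap 44.5 F [-0.3 -0.9 -1.4] pt now [0.5    0.1764 0.105 ]
shift cm [-0.26 -0.17  6.7 ] turn -0.1 tilt [-0.009  0.068 -0.998]
```

View pics/s35.png

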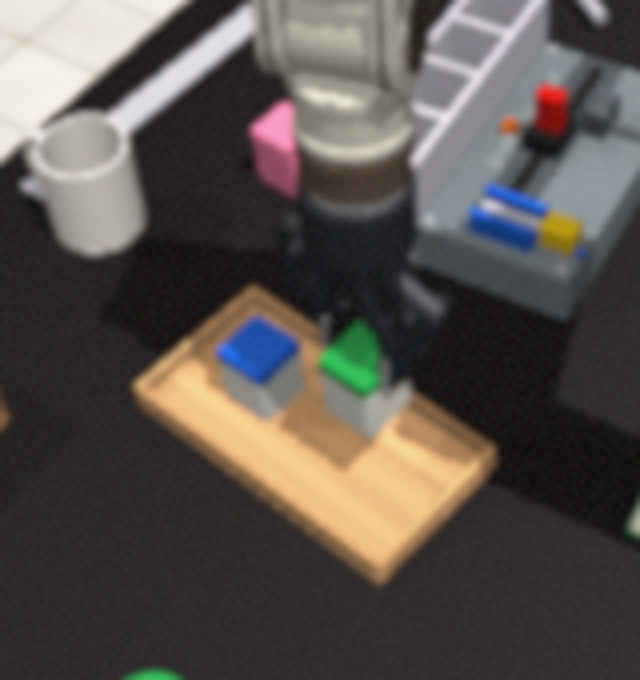

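Call:
send_rows(series="3.5 -0.1 -0.1 2 0; 3.5 -0.2 -0.15 4 0; 3.5 -0.25 -0.17 5.5 0; 3.5 -0.25 -0.17 6.3 0; 3.5 -0.25 -0.17 6.5 0")

```text
t: 23.67
eef_pos: [0.4978, 0.1804, 0.0283]
tcp_rot: [0.748, 0.663, 0.019, -0.029]
wrist_force: [0.2, -0.6, -1.1]
finger_gap: 0.0445
```

Call:
send_rows(series="3.5 0 0 0 0; 3.5 0 0 0.2 0")

```text
t: 23.83
eef_pos: [0.4993, 0.1815, 0.0284]
tcp_rot: [0.748, 0.663, 0.02, -0.028]
wrist_force: [-0.4, 0.1, -0.7]
finger_gap: 0.0443
```

```bash
python3 look2.py 36;python3 -c "
from h import *
plan2((.4974,.1785,.036),83.2,(-1.7,-.9,-10.8))"
```

```text
23.8333 tcp [0.4993 0.1815 0.0284] yaw 83.09965159431246 gap 0.044279412617609204 F [-0.3657  0.133  -0.6914]
t 23.93 tcp [0.4987 0.1815 0.0278] yaw 83.1 gap 44.5 F [-0.   0.5 -1.4] pt now [0.4977 0.1792 0.0385]
shift cm [-0.09 -0.01  0.25] turn -0.1 tilt [-0.008  0.069 -0.998]
```

View pics/s36.png

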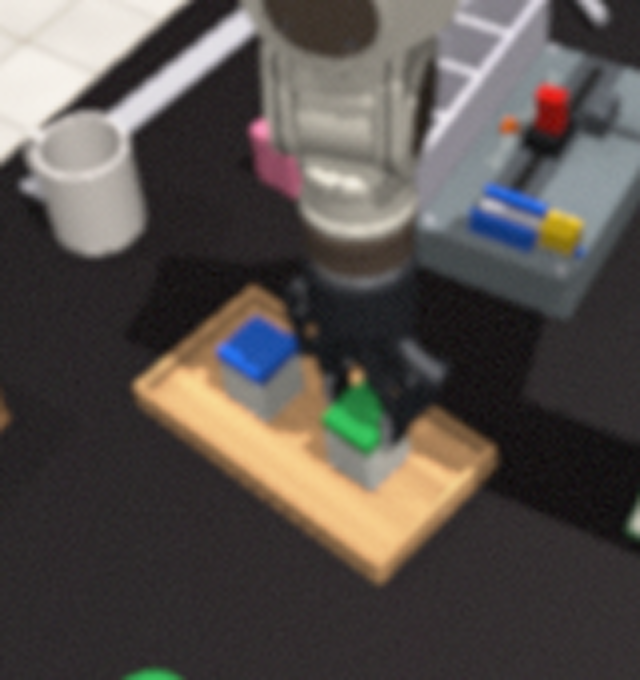

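Call:
send_rows(series="3.5 0 0 0.2 0; 3.5 0 0 0.25 0; 5 0 0 0.25 0; 6 0 0 0.25 0; 6.5 0 0 0.25 0")

```text
t: 24.35
eef_pos: [0.4979, 0.1817, 0.0246]
tcp_rot: [0.748, 0.663, 0.019, -0.029]
wrist_force: [0.3, -0.7, 0.2]
finger_gap: 0.0651
```

Call:
send_rows(series="6.5 0 0 0 0; 6.5 0 0 -2 0; 6.5 0 0 -5.5 0; 6.5 0 0 -9 0; 6.5 0 0 -13 0")

```text
t: 24.77
eef_pos: [0.4976, 0.1723, 0.1543]
tcp_rot: [0.748, 0.663, 0.018, -0.029]
wrist_force: [0.7, 0.6, -0.1]
finger_gap: 0.0651
```

Call:
send_rows(series="4 -3 0 0 0; 2 -7 0 0 0; 0.5 -11 0 0 0; 0 -14 0 0 0; 0 -14 0 0 0")

```text
t: 25.18
eef_pos: [0.481, 0.0295, 0.1446]
tcp_rot: [0.75, 0.661, 0.018, -0.028]
wrist_force: [-0.2, -0.8, 0.1]
finger_gap: 0.0041
```

```bash
python3 look2.py 37;python3 -c "
from h import *
o,p,R=cur();print(toR(p))"
```

```text
25.1833 tcp [0.481  0.0295 0.1446] yaw 82.77914965016096 gap 0.004056516637503979 F [-0.2106 -0.7719  0.1399]
[-81.61447763 173.51078749 144.92100314]
```

View pics/s37.png

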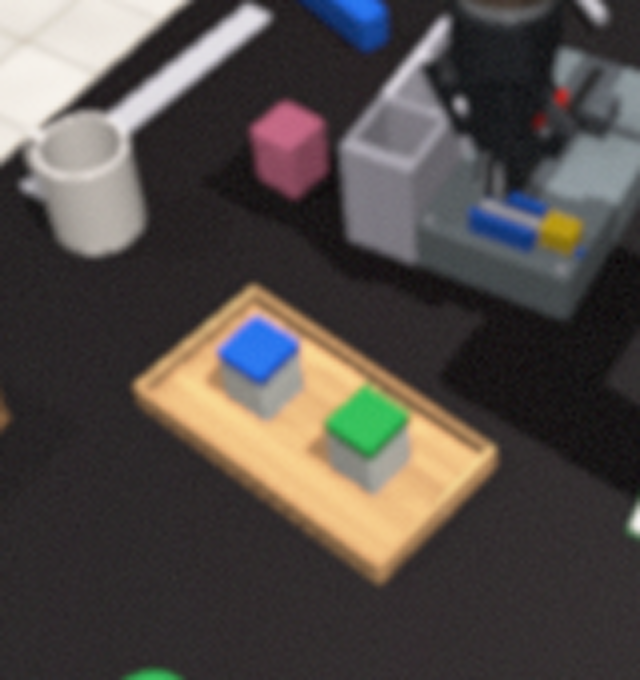

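View pics/t37.png

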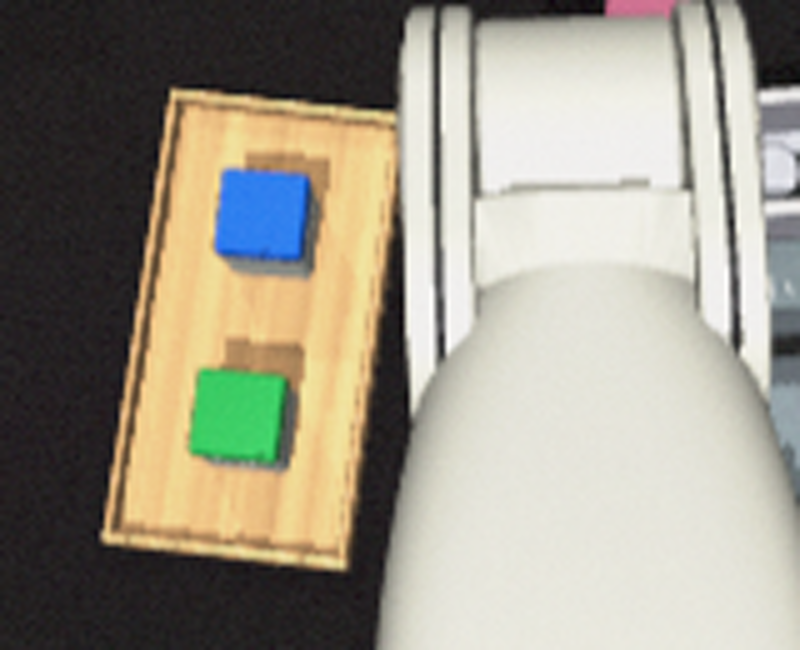

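```bash
python3 -c "
from h import *
plan2((fromR((-45,42,120))),94.7,(0,0,-22))"
```

```text
t 25.28 tcp [0.4822 0.0331 0.1449] yaw 83.0 gap -0.1 F [-0.5 -0.5 -0.5] pt now [0.4824 0.0316 0.1669]
shift cm [-12.27   6.29   3.77] turn -11.7 tilt [-0.009  0.069 -0.998]
```

Call:
send_rows(series="0 -3.5 1.8 0 -6; 0 -7 3.6 0 -11.7; 0 -10 5.4 1 -11.7; 0 -12.3 6.3 2.5 -11.7; 0 -12.3 6.3 3.5 -11.7")

```text
t: 25.7
eef_pos: [0.5316, -0.0957, 0.0992]
tcp_rot: [0.677, 0.735, 0.022, -0.026]
wrist_force: [-0.2, 0.6, -0.5]
finger_gap: -0.0002
```

Call:
send_rows(series="0 0 0 0 0; 0 0 0 0 0")

```text
t: 25.87
eef_pos: [0.529, -0.0913, 0.0998]
tcp_rot: [0.676, 0.737, 0.021, -0.028]
wrist_force: [0.4, 0.6, 0.6]
finger_gap: -0.0001
```

```bash
cat > l3.py <<'E'
from h import *
import sys
tag=sys.argv[1];T=eval(sys.argv[2])
plan2((fromR(T)),94.7,(0,0,-22))
o,p,R=cur();print('tip rack',toR(p+R@np.array([0,0,-.022])))
snap('side','s%s.png'%tag,(250,110,350,210),7)
im=cv2.imread('pics/s%s.png'%tag);im=np.clip(im.astype(float)*2,0,255).astype('uint8')
q=(proj('side',p+R@np.array([0,0,-.022]))-[250,110]+.5)*7;cv2.circle(im,tuple(int(a) for a in q),4,(255,0,255),-1)
cv2.imwrite('pics/s%s.png'%tag,im)
E
python3 l3.py 38 '(-45,42,80)'
```

```text
t 25.87 tcp [ 0.529  -0.0913  0.0998] yaw 94.9 gap -0.1 F [0.4 0.6 0.6] pt now [ 0.5293 -0.0928  0.1217]
shift cm [-0.51  0.03  4.15] turn 0.2 tilt [-0.012  0.069 -0.998]
tip rack [-45.0402023   44.14492745 121.74850713]
```

View pics/s38.png

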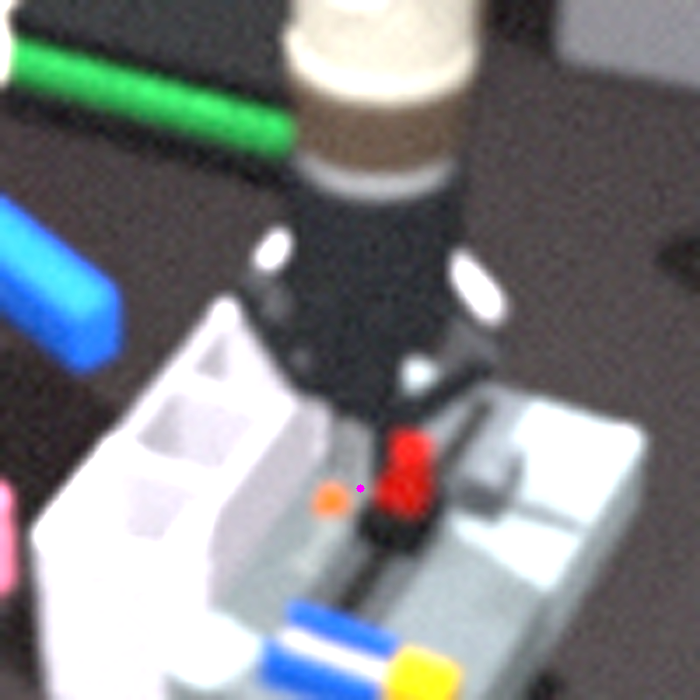

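Call:
send_rows(series="0 -0.1 -0.2 1 0; 0 -0.2 -0.2 2 0; 0 -0.3 -0.2 3 0; 0 -0.3 -0.2 4 0; 0 -0.3 -0.2 4 0")

```text
t: 26.33
eef_pos: [0.5258, -0.0923, 0.0582]
tcp_rot: [0.676, 0.736, 0.021, -0.028]
wrist_force: [-0.7, -0.1, 0.1]
finger_gap: 0.0001
```

```bash
python3 l3.py 39 '(-47,-50,80)'
```

```text
t 26.33 tcp [ 0.5258 -0.0923  0.0582] yaw 94.9 gap 0.1 F [-0.7 -0.1  0.1] pt now [ 0.5261 -0.0938  0.0802]
shift cm [-9.32  0.09 -0.64] turn 0.2 tilt [-0.014  0.069 -0.998]
tip rack [-48.24491714  43.43864547  80.18194154]
```

View pics/s39.png

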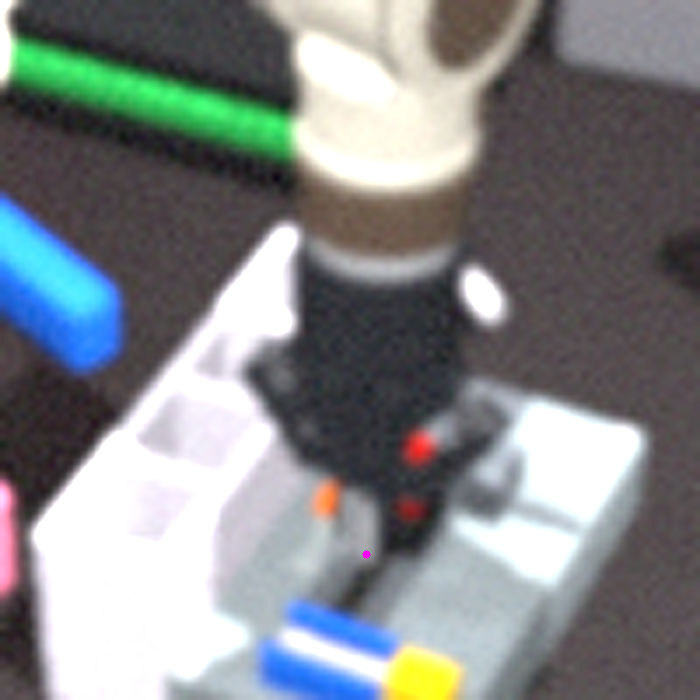

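Call:
send_rows(series="0 -1 0 -0.07 0; 0 -2 0 -0.14 0; 0 -3 0 -0.2 0; 0 -4 0 -0.27 0; 0 -4 0 -0.27 0")

```text
t: 26.8
eef_pos: [0.5317, -0.1353, 0.0609]
tcp_rot: [0.677, 0.735, 0.022, -0.026]
wrist_force: [0.0, 0.3, -0.1]
finger_gap: -0.0002
```

```bash
python3 l3.py 40 '(-47,-50,80)'
```

```text
t 26.80 tcp [ 0.5317 -0.1353  0.0609] yaw 94.7 gap -0.2 F [ 0.   0.3 -0.1] pt now [ 0.5319 -0.1368  0.0829]
shift cm [-5.02 -0.09 -0.06] turn 0.0 tilt [-0.008  0.068 -0.998]
tip rack [-46.09432227   0.11887979  82.86233836]
```

View pics/s40.png

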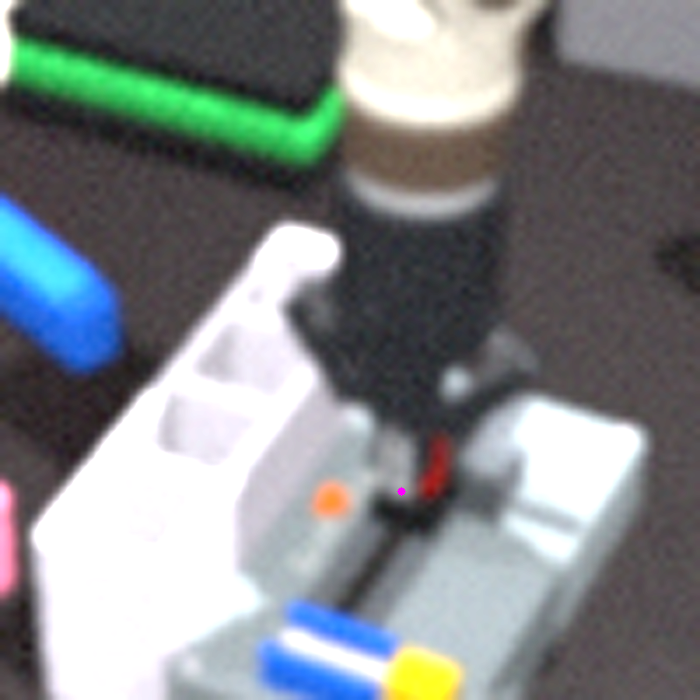

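Call:
send_rows(series="0 -1.2 -0.05 -0.08 0; 0 -2.4 -0.1 -0.16 0; 0 -3.6 -0.1 -0.24 0; 0 -4.8 -0.1 -0.3 0; 0 -4.8 -0.1 -0.3 0")

```text
t: 27.27
eef_pos: [0.5349, -0.1829, 0.0605]
tcp_rot: [0.677, 0.736, 0.022, -0.026]
wrist_force: [0.1, -0.0, 0.4]
finger_gap: 0.0002
```

Call:
send_rows(series="0 -0.4 0 -0.03 0; 0 -0.7 0 -0.05 0; 0 -0.9 0 -0.06 0")

```text
t: 27.52
eef_pos: [0.535, -0.1897, 0.0603]
tcp_rot: [0.676, 0.736, 0.022, -0.027]
wrist_force: [0.8, 5.5, 2.3]
finger_gap: 0.0
```

```bash
python3 l3.py 41 '(-47,-62,80)'
```

```text
t 27.52 tcp [ 0.535  -0.1897  0.0603] yaw 94.9 gap 0.0 F [0.8 5.5 2.3] pt now [ 0.5352 -0.1912  0.0823]
shift cm [-0.78  0.02  0.17] turn 0.2 tilt [-0.009  0.069 -0.998]
tip rack [-47.21526003 -54.36954433  82.27263369]
```

View pics/s41.png

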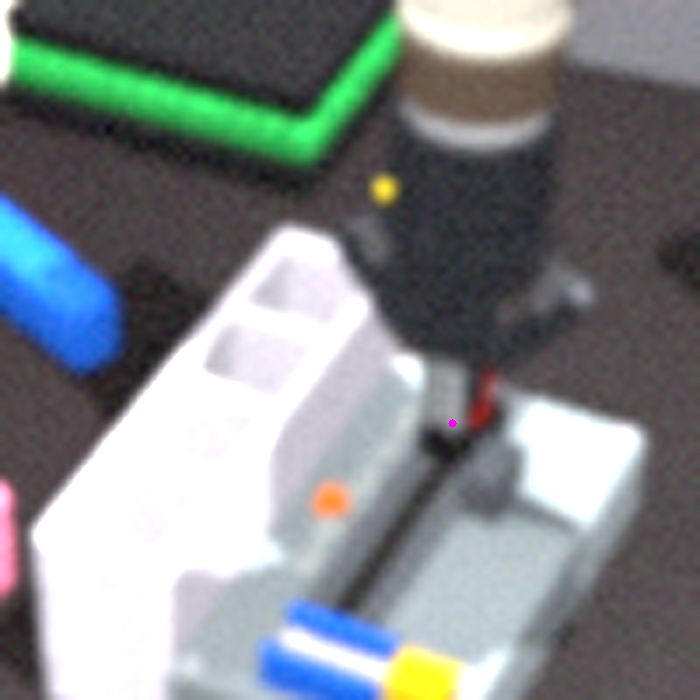

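Call:
send_rows(series="0 -0.3 0 -0.02 0; 0 -0.6 0 -0.04 0; 0 -0.6 0 -0.04 0")

```text
t: 27.82
eef_pos: [0.5355, -0.1963, 0.0603]
tcp_rot: [0.676, 0.736, 0.022, -0.026]
wrist_force: [1.1, 3.7, 2.8]
finger_gap: -0.0001
```

```bash
python3 l3.py 42 '(-47,-62,80)'
```

```text
t 27.82 tcp [ 0.5355 -0.1963  0.0603] yaw 94.9 gap -0.1 F [1.1 3.7 2.8] pt now [ 0.5357 -0.1978  0.0822]
shift cm [-0.12  0.03  0.21] turn 0.2 tilt [-0.009  0.068 -0.998]
tip rack [-47.26200504 -60.98604414  82.21304665]
```

Call:
send_rows(series="0 -0.3 0 -0.02 0; 0 -0.3 0 -0.02 0")

```text
t: 28.03
eef_pos: [0.5355, -0.1966, 0.0603]
tcp_rot: [0.675, 0.736, 0.024, -0.028]
wrist_force: [0.2, 10.5, 5.4]
finger_gap: 0.0001
```

Call:
send_rows(series="0 -0.3 0 -0.02 0; 0 -0.3 0 -0.02 0")

```text
t: 28.2
eef_pos: [0.5355, -0.1967, 0.0604]
tcp_rot: [0.675, 0.737, 0.026, -0.03]
wrist_force: [1.2, 16.4, 7.7]
finger_gap: 0.0001
```

```bash
python3 l3.py 43 '(-47,-62,80)'
```

```text
t 28.20 tcp [ 0.5355 -0.1967  0.0604] yaw 95.0 gap 0.1 F [ 1.2 16.4  7.7] pt now [ 0.5357 -0.1984  0.0823]
shift cm [-0.05  0.03  0.23] turn 0.3 tilt [-0.01   0.079 -0.997]
tip rack [-47.34295878 -61.63278161  82.29124059]
```

View pics/s43.png

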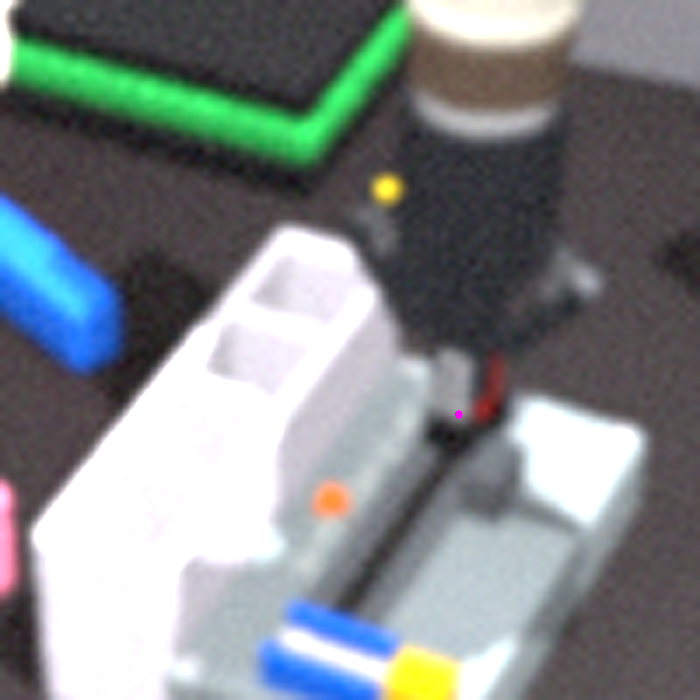

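Call:
send_rows(series="0 1 0 0 0; 0 2.5 0 0.1 0; 0 2.5 0 -3 0; 0 2.5 0 -7 0; 0 2.5 0 -10 0")

```text
t: 28.67
eef_pos: [0.5341, -0.1844, 0.1629]
tcp_rot: [0.676, 0.736, 0.021, -0.026]
wrist_force: [0.7, -1.0, 0.5]
finger_gap: -0.0
```

Call:
send_rows(series="0 -2 -4 0 0; 0 -4 -8 0 0; 0 -8 -12 0 0; 0 -12 -16 0 0; 0 -16 -20 0 0")

```text
t: 29.08
eef_pos: [0.3795, -0.3228, 0.1534]
tcp_rot: [0.676, 0.736, 0.021, -0.026]
wrist_force: [1.1, -0.5, 0.1]
finger_gap: -0.0
```

Call:
send_rows(series="0 0 0 0 0; 0 0 0 0 0")

```text
t: 29.25
eef_pos: [0.3794, -0.3236, 0.1532]
tcp_rot: [0.678, 0.734, 0.021, -0.027]
wrist_force: [-0.4, 0.1, 1.2]
finger_gap: 0.0003
```

```bash
python3 -c "
from h import *
snap('side','s44.png',(170,110,350,310),4);snap('top','t44.png',(165,135,395,260),3)
show('top','t44b.png',(265,145,385,250),6)
print(robot.get_obs()['eef_pos'],robot.get_obs()['t'])"
```

```text
[ 0.38133916 -0.32170981  0.15333934] 29.35
```

View pics/s44.png

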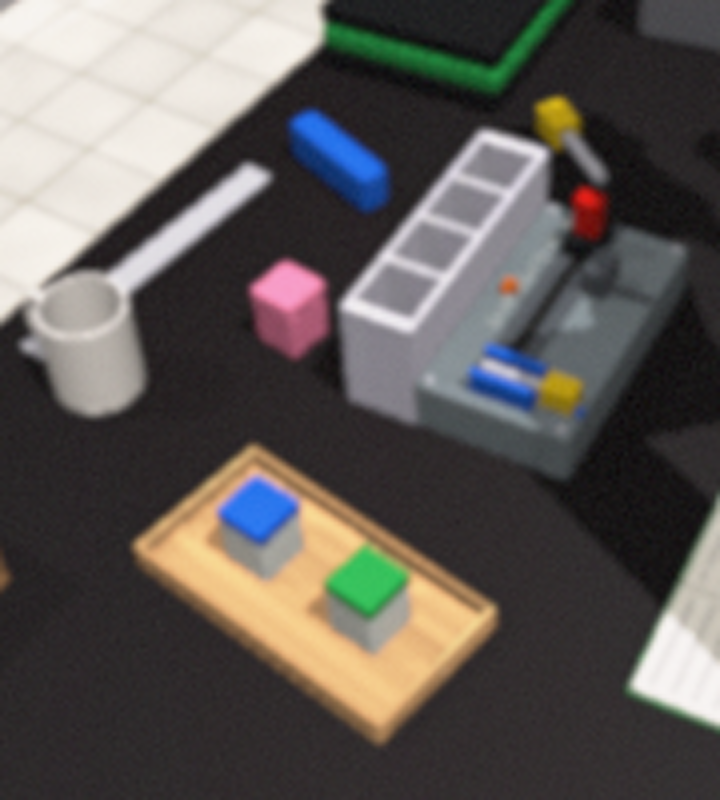

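View pics/t44.png

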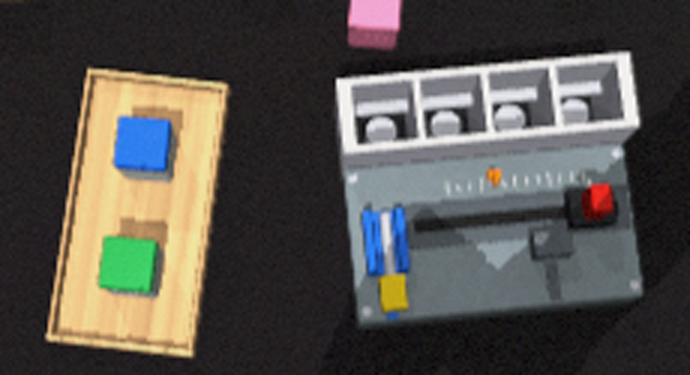

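View pics/t44b.png

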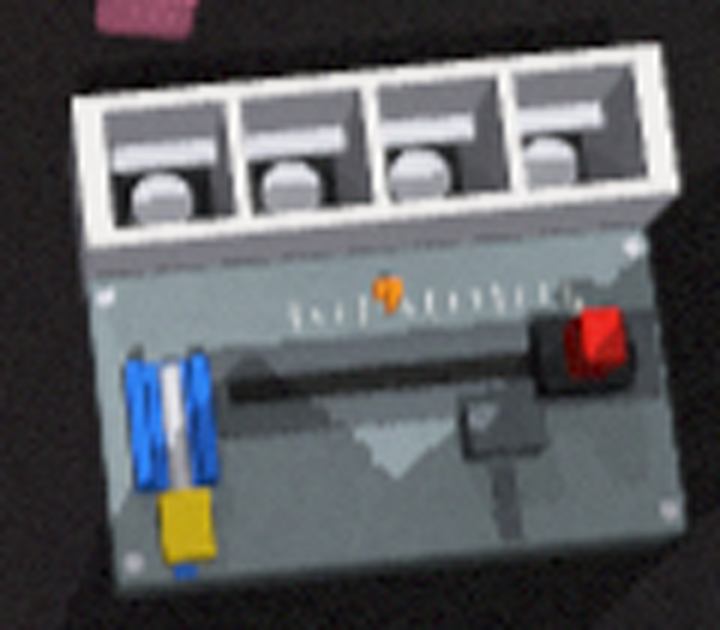

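```bash
python3 -c "
from h import *
c=[atz('top',(165+u/3,135+v/3),.022) for u,v in((90,70),(228,84),(192,355),(48,340))];m=np.mean(c,0);a=np.radians(-6.8)
for n,u,v in(('blue',143,143),('green',129,264)):
    w=atz('top',(165+u/3,135+v/3),.065)-m;print(n,np.cos(a)*w[0]+np.sin(a)*w[1],-np.sin(a)*w[0]+np.cos(a)*w[1])
print(toR(atz('top',(265+187/6,145+523/6),.075)))
print(robot.hand_in())"
```

```text
blue 0.051436918499082634 -0.002549335341400525
green -0.05528482263543451 -0.003915159781091193
[-103.28571225   93.6796035    75.        ]
the job is handed in; nothing more can be done
None
```

The job is handed in at about 29 s of the 210 s allowed. `hand_in` gave no verdict, so what follows rests on my own checks.

**What I did**
- **Pin:** I drew the smaller yellow pin from its bore and laid it in the blue notch.
- **Slide to marker:** I pushed the slide to the orange marker.
- **Canisters:** Only two were present, green and blue. I set both upright in the tray.
- **Slide home:** I pushed the slide back with the fingers closed until it stalled at about 16 N. I then drew the arm well clear.

**Last checks (camera images)**
- **Pin:** the head centre reads (-103, 94) mm in rack coordinates, against an expected (-100, 95). The shank lies in the channel.
- **Canisters:** they sit at tray x = +51 and -55 mm, both within 4 mm of the tray's centre line. The limits are 110 and 50 mm.
- **Slide:** it read about 1.5 mm beyond nominal home, which I put down to camera bias. It is about 3 mm nearer home than at the start.
- **Slide at the marker:** the grip and marker agreed within about 2 mm (limit 6 mm).
- **Other objects:** I saw no sign that anything else moved, but I did not re-measure the jars, lens and eraser at the end.

**Things that disagreed or went wrong**
- **Fingertip height:** the real fingertips stood about 20 to 35 mm behind the reported TCP, depending on the opening. My first close on the pin shut above it, touching nothing, so I corrected from the images.
- **Wrist limit:** carrying the blue canister ran the last joint to its limit. The tool stayed tilted about 4° from then on, and I turned the jaws about 90° to work around it.

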